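# Weigh the boxed-in baking tin

### The arm

A 7-joint arm with a two-finger parallel gripper is mounted at the origin on the work surface. World frame = base frame: x ahead of the robot, y to its left, z up, the work surface at z = 0. Lengths are in m, angles in rad, forces in N, time in s.
With the tool pointing down it reaches from about 0.425 to 0.95 m from the base axis. Payload 4.7 kg.
Tool frame: the origin (TCP) lies at the centre of the arm's flange, where the gripper is bolted on; the fingertips stand 182 mm ahead of it and the grasp point (between the pads) lies 164 mm ahead of it (r.grip_point_offset is the distance from the TCP to the grasp point, in m); z points along the fingers, y is the direction in which the jaws open and shut (so a half turn about z gives the same grasp; the last joint's range is limited). The gripper opens to 87 mm and grips with 3 to 60 N. Pads are 19 mm wide; open, the fingers measure 117 mm over their backs; the gripper's body (75 mm by 190 mm) begins 51 mm behind the grasp point.
Start: joints at [-1.284, 0.469, -0.049, 1.532, 0.024, 1.141, -0.082], TCP at [0.21, 0.642, 0.405] pointing down, gripper open.
Joint ranges: [-2.59, 2.59], [-0.33, 1.99], [-1.39, 1.29], [0.1, 2.45], [-1.04, 4.18], [0.21, 1.99], [-2.66, 2.66]. Speed limits (rad/s): [2.57, 2.57, 3.14, 3.14, 3.14, 3.14, 3.14].

### API

Orientations are given as a unit quaternion [w, x, y, z].
In Python, from bench import r gives the robot as it stands.
- The arm moves only by the tool arm_command, never from a script. Its argument "motion" is a list of rows, each a list of 5 numbers: the shift along the tool's x, y, z in cm, then the turn about the tool's z in degrees, then the gripper's target within -1 to 1 (fully open at 1, half-way at 0, shut at -1). A call has 1 to 12 rows; each row shifts and turns the commanded pose from where the row before left it, along the tool's axes as they then stand; what a row does not reach is not made up. A row lasts 1/10 s, in which the tool goes at most 50 mm and 8.59 degrees, less where a joint would pass 70% of its speed; a pose out of reach is approached as far as the arm can. A call is refused whole if a number of a shift passes 5 or a number of a turn 8.59, either way. A call with a gripper value outside its range is refused whole. The fingers move at their own pace and stop on an object; "squeeze" is the grip in N (left out, the last holds). Time passes only in rows, so rows that do not move let the fingers close. It gives the time, the measured TCP pose, the force and the opening at its end, in the units of the state.
- r.sense(): the state, without advancing time (a new reading comes with each control period).
- r.capture(name): name is "side" or "top"; returns (picture, depth): 400x640x3 uint8, red, green, blue; 400x640 float32, m along the optical axis (not along the pixel's ray), 0 where there is no reading.
- r.calibration(name): a dict with "K" (3x3 intrinsics, pixels), "position" and "attitude" of the camera in the world. Camera axes: x right, y down, z forward; pixel columns grow to the right and rows downward; lengths in m; the calibration is good to about 2 mm. A picture is of the moment at which its call begins. calibration takes no time and is no camera call.
- r.close_job(): hands the job in, once; it reports no verdict.
Trained networks look in the newest picture that a camera, given by its name, has taken for a name from the list of things; names that differ only in an ending like _2 or _b are one class to them, and where a whole thing is asked for, a point or a joint stands for the part that bears it (a point fixed in the world has none). Each returns a list of dicts, best first, with "conf" (0 to 1); they miss things now and then, are a little off and sometimes report something else, mostly with a low value. They report only what shows in the picture. A call takes as long as a camera call.
- r.regions_of(camera, query): "pixels" (400x640 bool, what is visible of it) and "bbox" ([centre column, centre row, width, height] in pixels, round what is visible of it).
- r.spot_point(camera, query): "point" ([column, row] in pixels: a listed point, or the origin of a listed thing).
The state is a dict: "t": time; "joints": joint angles; "dq": joint speeds; "joint_efforts": joint torques, N m; "ee_pos": TCP position; "eef_rot": TCP orientation; "ft_force": force on the tool from outside, world axes, zero at the start; "moment": the same for the moment, N m; "gripper_width": opening from 0.0 (shut) to 1.0 (fully open).
Only numpy, scipy, OpenCV 4.12 (cv2) and the standard library are available. Lean on these libraries where they do the work, as an engineer would, in place of code of your own. Each camera call takes 0.05 s, during which the arm holds its last target.

### The job

The yellow baking tin is boxed in between two tall jars in the wooden rack. Set both jars aside, standing on the grey mat; then stand the tin in the middle of the scale's steel platform; and then put each jar back upright in the rack on the pad of its own colour. Leave the bowl and the mug alone and do not topple a jar.

Things in the scene. Friction and masses are not known exactly. Their poses are not given: they have to be found in the camera images.
- red_jar: Red storage jar, loose: straight round glass jar of diameter 54 mm, 140 mm tall, the top 26 mm being its solid, closed red lid of the same diameter; about 0.35 kg. Origin: centre of its underside; z up along the jar. Starts upright on the red pad, at one end of the rack.
- blue_jar: Blue storage jar, loose: straight round glass jar of diameter 54 mm, 140 mm tall, the top 26 mm being its solid, closed blue lid of the same diameter; about 0.35 kg. Origin: centre of its underside; z up along the jar. Starts upright on the blue pad, at one end of the rack.
- tin: Rectangular tin, yellow all over but for a small steel disc on its lid, loose: 50 mm (its x) x 44 mm (its y) x 56 mm tall, about 0.2 kg. Origin: centre of its underside; z up. Starts in the middle of the rack on its floor, its axes nearly parallel to the rack's; about 10 mm from the jar on each side and from the rack's long walls, too little for fingers. With the jars gone it can be gripped across its 44 mm, along the rack's y axis.
- rack: Open-topped wooden rack, a fixed trough: outside 84 mm (its x) x 202 mm (its y, along the row) x 52 mm tall; walls and floor 6 mm thick, so inside 72 x 190 mm, no partitions. Origin: centre of its underside, on the bench; z up. Jars and tin stand in one row along its y axis.
- red_pad: The red jar's own place: thin red pad, 70 x 64 x 3 mm, fixed to the rack's floor at one end of the rack (which end differs), 59 mm along the rack's y axis from its middle, with a red tab on the rim of each long wall beside it. Origin: centre of its underside, which is the rack's floor, 6 mm above the bench; a jar standing on it has its underside 3 mm above this origin. Axes as the rack's.
- blue_pad: The blue jar's own place: thin blue pad, 70 x 64 x 3 mm, fixed to the rack's floor at one end of the rack (which end differs), 59 mm along the rack's y axis from its middle, with a blue tab on the rim of each long wall beside it. Origin: centre of its underside, which is the rack's floor, 6 mm above the bench; a jar standing on it has its underside 3 mm above this origin. Axes as the rack's.
- mat: Grey mat beside the rack (either side), the place to set jars aside: 220 mm (its x) x 130 mm (its y) x 3 mm, fixed flat on the bench. Origin: centre of its underside, at bench height; z up.
- scale: White kitchen scale on the other side of the rack, fixed: body 160 mm (its x, from -95 to +65) x 130 mm (its y) x 30 mm tall, with a round steel platform of diameter 116 mm whose top lies 40 mm above the origin. The origin is on the bench directly below the platform's centre; z up.
- bowl: Blue ceramic bowl, a bystander beyond the rack, loose: rim diameter 110 mm, 50 mm tall. Origin: centre of its underside.
- mug: White mug, a bystander beyond the rack, loose: diameter 76 mm, 85 mm tall, handle at its +y. Origin: centre of its underside.

How it is judged:
On the way, in this order (a step that is already met when the one before it is completed fails the run):
1. both jars stand upright and released on the grey mat, the tin still in the rack (x of red_jar in the frame of mat between -0.095 and 0.095 m and y of red_jar in the frame of mat between -0.05 and 0.05 m and z of red_jar in the frame of mat between -0.002 and 0.008 m and linear speed of each of red_jar, blue_jar below 0.03 m/s and angle between each of red_jar, blue_jar's own z axis and vertical below 0.15 rad and contact force between the fingers and red_jar below 0.1 N and x of blue_jar in the frame of mat between -0.095 and 0.095 m and y of blue_jar in the frame of mat between -0.05 and 0.05 m and z of blue_jar in the frame of mat between -0.002 and 0.008 m and contact force between the fingers and blue_jar below 0.1 N and distance of tin from where it was at the start of the episode below 0.03 m), for 0.2 s.
2. the tin stands released in the middle of the scale's platform while both jars still stand on the mat (horizontal distance between tin and scale below 0.015 m and z of tin in the frame of scale between 0.035 and 0.046 m and linear speed of each of tin, red_jar, blue_jar below 0.03 m/s and angle between each of tin, red_jar, blue_jar's own z axis and vertical below 0.15 rad and contact force between the fingers and tin below 0.1 N and x of red_jar in the frame of mat between -0.095 and 0.095 m and y of red_jar in the frame of mat between -0.05 and 0.05 m and z of red_jar in the frame of mat between -0.002 and 0.008 m and contact force between the fingers and red_jar below 0.1 N and x of blue_jar in the frame of mat between -0.095 and 0.095 m and y of blue_jar in the frame of mat between -0.05 and 0.05 m and z of blue_jar in the frame of mat between -0.002 and 0.008 m and contact force between the fingers and blue_jar below 0.1 N), for 0.2 s.
At the end, for the whole second after the job is handed in: The tin stands upright on the scale's platform, its centre within 15 mm of the platform's centre; each jar stands upright on the pad of its own colour in the rack, centred within 12 mm; all three are released and at rest (horizontal distance between red_jar and red_pad below 0.012 m and z of red_jar in the frame of red_pad between -0.002 and 0.008 m and linear speed of each of red_jar, blue_jar, tin below 0.03 m/s and angle between each of red_jar, blue_jar, tin's own z axis and vertical below 0.15 rad and contact force between the fingers and red_jar below 0.1 N and horizontal distance between blue_jar and blue_pad below 0.012 m and z of blue_jar in the frame of blue_pad between -0.002 and 0.008 m and contact force between the fingers and blue_jar below 0.1 N and horizontal distance between tin and scale below 0.015 m and z of tin in the frame of scale between 0.035 and 0.046 m and contact force between the fingers and tin below 0.1 N); the robot touches nothing.
It fails at once if the bowl was shifted more than 20 mm (distance of bowl from where it was at the start of the episode above 0.02 m).
It fails at once if the mug was shifted more than 20 mm (distance of mug from where it was at the start of the episode above 0.02 m).
It fails at once if the red_jar was toppled (tilted more than 45 degrees) (angle between red_jar's own z axis and vertical above 0.785 rad).
It fails at once if the blue_jar was toppled (tilted more than 45 degrees) (angle between blue_jar's own z axis and vertical above 0.785 rad).
It also fails if it takes over 141 s, if anything falls off the work surface, if the arm or the gripper's body presses on something with over 40 N, if the wrist force passes 120 N, or if a joint passes its speed limit or range.

## Working session

There is one attempt and no reset: what is moved stays moved. The work goes in short steps, Python scripts to look and compute and a tool call to move; the robot and the scene stay as the last step left them, time stands still between calls to the robot, and variables do not carry over. Pictures are saved under pics/ and viewed, and the job is handed in when it is done.

Besides the shell and the picture viewer there is one more tool, called after "Call:" by a JSON object that holds its "name" and its "arguments", one argument or row to a line. arm_command: Moves the arm, as the interface text tells. Its arguments: {"type":"object","properties":{"motion":{"type":"array"},"squeeze":{"type":"number"}},"required":["motion"]}

```bash
ls; mkdir -p pics; python3 - <<'E'
from bench import r
import cv2
s=r.sense(); print(s)
for n in("side","top"):
    p,d=r.capture(n); cv2.imwrite(f"pics/{n}0.png",p[:,:,::-1]); c=r.calibration(n); print(n,c)
print(r.grip_point_offset)
E
```

```text
pics
{'t': 0.0, 'joints': array([-1.28388923,  0.46946172, -0.04858057,  1.53369671,  0.02414022,
        1.14099544, -0.08229296]), 'dq': array([-0.00032507,  0.00014052, -0.00206444, -0.00158744,  0.00092143,
       -0.00048972, -0.00020487]), 'joint_efforts': array([-4.72081010e-04, -5.07970977e+01, -8.09911522e-02, -2.36161244e+01,
       -6.13478129e-02,  3.77393304e-02,  1.71084234e-04]), 'ee_pos': array([0.20955841, 0.64139128, 0.4036842 ]), 'eef_rot': array([-9.79199995e-05,  1.57227022e-01,  9.87561992e-01, -9.82339547e-04]), 'ft_force': array([-0.8082545 ,  0.93819407, -0.46459952]), 'moment': array([-0.02363583, -0.0531584 ,  0.00329845]), 'gripper_width': 0.999850309487654}
side {'K': array([[368.71112615,   0.        , 316.8856661 ],
       [  0.        , 368.71112615, 197.22014063],
       [  0.        ,   0.        ,   1.        ]]), 'position': array([-0.04598228, -0.22336993,  0.58660755]), 'attitude': array([-0.35435114,  0.73926404, -0.51363525,  0.25318525])}
top {'K': array([[374.71140518,   0.        , 320.88837835],
       [  0.        , 374.71140518, 199.84873493],
       [  0.        ,   0.        ,   1.        ]]), 'position': array([0.57231507, 0.00900517, 0.97923141]), 'attitude': array([ 0.02261107, -0.70255697,  0.71084493, -0.02453432])}
0.1635
```

View pics/top0.png

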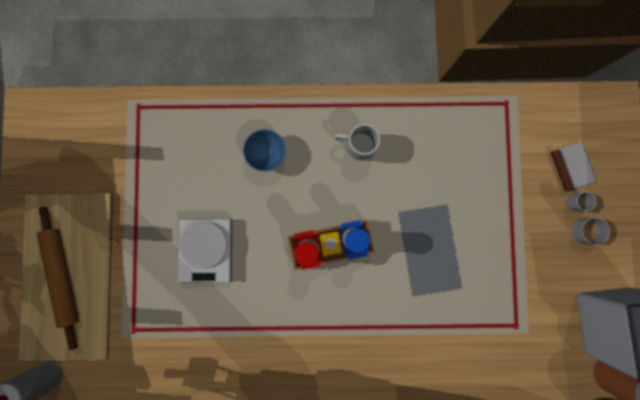

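View pics/side0.png

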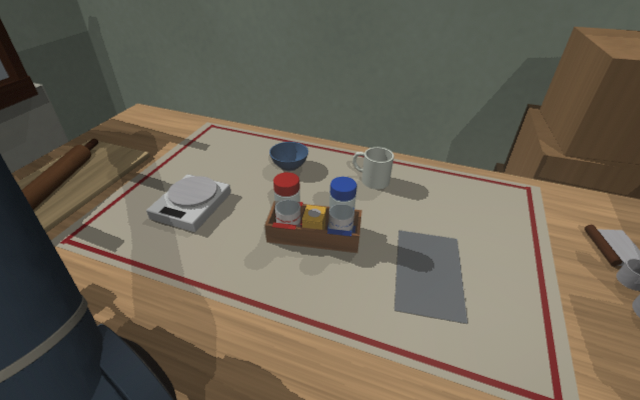

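The top view looks down with world +x up and +y left. Red jar is at (307,251), tin at (331,244), blue jar at (356,240), scale platform at (204,244) and mat at (431,250). Now I'll measure them.

```bash
cat > h.py <<'E'
from bench import r
import numpy as np, cv2
from scipy.spatial.transform import Rotation as R
def cal(n):
    c=r.calibration(n); q=np.array(c["attitude"]); return c["K"],np.array(c["position"]),R.from_quat(q[[1,2,3,0]]).as_matrix()
def cloud(n,d):
    K,p,M=cal(n); v,u=np.mgrid[:400,:640]; 
    return np.stack([(u-K[0,2])*d/K[0,0],(v-K[1,2])*d/K[1,1],d],-1)@M.T+p
def onz(n,uv,z):
    K,p,M=cal(n); uv=np.atleast_2d(uv); ray=np.c_[(uv-K[:2,2])/[K[0,0],K[1,1]],np.ones(len(uv))]@M.T
    return p+ray*((z-p[2])/ray[:,2])[:,None]
def proj(n,P):
    K,p,M=cal(n); c=(np.atleast_2d(P)-p)@M; return (c[:,:2]/c[:,2:])*[K[0,0],K[1,1]]+K[:2,2]
def tool():
    s=r.sense(); q=s["eef_rot"]; m=R.from_quat(q[[1,2,3,0]]).as_matrix(); return s,m
E
python3 - <<'E'
from h import *
C={}
for n in("top","side"):
    p,d=r.capture(n); W=cloud(n,d); C[n]=(p,d,W)
    for q in["red_jar","blue_jar","tin","rack","mat","scale","red_pad","blue_pad","bowl","mug"]:
        o=r.regions_of(n,q)
        for x in o[:2]:
            m=x["pixels"]&(d>0); P=W[m]
            if len(P)<5: continue
            print(n,q,round(x["conf"],2),np.round(x["bbox"]),m.sum(),"zpct",np.round(np.percentile(P[:,2],[2,50,98]),3),"med",np.round(np.median(P,0),3),
              )
            top=P[P[:,2]>np.percentile(P[:,2],95)-.012]
            rect=cv2.minAreaRect((top[:,:2]*1000).astype(np.float32)); print("    toprect",np.round(rect[0],1),np.round(rect[1],1),round(rect[2],1),"mean",np.round(top.mean(0),3))
            if q=="mat" and n=="top":
                print("   wholerect",cv2.minAreaRect((P[:,:2]*1000).astype(np.float32)))
            break
np.save("top0.npy",C["top"][2]);
E
```

```text
top red_jar 0.87 [308. 251.  24.  22.] 532 zpct [0.008 0.148 0.152] med [0.513 0.039 0.148]
    toprect [512.   41.7] [50.8 50.5] 89.1 mean [0.512 0.041 0.149]
top blue_jar 0.87 [357. 241.  28.  28.] 513 zpct [0.058 0.149 0.152] med [ 0.54  -0.07   0.149]
    toprect [538.7 -72.1] [52.3 50.3] 62.6 mean [ 0.539 -0.072  0.149]
top tin 0.9 [331. 245.  21.  22.] 399 zpct [0.006 0.062 0.066] med [ 0.528 -0.015  0.062]
    toprect [528.  -14.1] [50.5 44. ] 9.6 mean [ 0.528 -0.014  0.062]
top rack 0.67 [330. 242.  85.  50.] 422 zpct [0.003 0.042 0.055] med [ 0.518 -0.018  0.042]
    toprect [525.6 -16.2] [ 81.3 199.9] 11.6 mean [ 0.526 -0.021  0.051]
top mat 0.65 [431. 252.  63.  94.] 4329 zpct [-0.001  0.003  0.007] med [ 0.504 -0.273  0.003]
    toprect [ 504.8 -274.4] [222.7 134.6] 7.5 mean [ 0.504 -0.273  0.003]
   wholerect ((504.8372802734375, -274.3522033691406), (222.70228576660156, 134.58065795898438), 7.5080461502075195)
top scale 0.77 [204. 251.  53.  67.] 3360 zpct [0.017 0.036 0.043] med [0.513 0.297 0.036]
    toprect [513.2 301.9] [127.9 154.9] 89.3 mean [0.517 0.301 0.037]
t
[... 1579 characters left out ...]
07.1 303.3] [129.2 157.7] 89.9 mean [0.499 0.298 0.036]
side red_pad 0.51 [285. 218.  29.  25.] 148 zpct [0.041 0.053 0.055] med [0.471 0.037 0.053]
    toprect [506.5  44.3] [86.8 50.1] 12.7 mean [0.472 0.037 0.052]
side blue_pad 0.62 [283. 227.  21.  10.] 110 zpct [0.051 0.053 0.055] med [0.471 0.036 0.053]
    toprect [471.4  36.4] [14.5 48.3] 11.5 mean [0.471 0.036 0.053]
side bowl 0.95 [289. 157.  42.  31.] 854 zpct [0.005 0.033 0.05 ] med [0.779 0.156 0.033]
    toprect [757.7 150.8] [107.1 107.7] 68.3 mean [0.761 0.153 0.045]
side mug 0.88 [373. 168.  44.  46.] 1222 zpct [0.001 0.055 0.084] med [ 0.753 -0.095  0.055]
    toprect [776. -96.] [81.5 74.5] 33.3 mean [ 0.774 -0.096  0.079]
```

```bash
python3 - <<'E'
from h import *
for n in("top","side"):
    p,d=r.capture(n); W=cloud(n,d); 
    def reg(lo,hi,c,rad): return W[(d>0)&(W[...,2]>lo)&(W[...,2]<hi)&(np.hypot(W[...,0]-c[0],W[...,1]-c[1])<rad)]
    for nm,c in(("red",(.51,.041)),("blue",(.537,-.072))):
        P=reg(.1455,.156,c,.045); (x,y),rad=cv2.minEnclosingCircle((P[:,:2]*1000).astype(np.float32)); print(n,nm,len(P),np.round(P.mean(0)*1000,1),"circ",round(x,1),round(y,1),round(rad,1))
    P=reg(.0375,.046,(.51,.303),.075); (x,y),rad=cv2.minEnclosingCircle((P[:,:2]*1000).astype(np.float32)); print(n,"plat",len(P),np.round(P.mean(0)*1000,1),"circ",round(x,1),round(y,1),round(rad,1))
    P=reg(.058,.068,(.525,-.014),.045); print(n,"tin",len(P),np.round(P.mean(0)*1000,1),cv2.minAreaRect((P[:,:2]*1000).astype(np.float32)))
    P=reg(.048,.057,(.524,-.016),.12); P=P[np.abs(P[:,1]+.016)<.11]; print(n,"rack",len(P),cv2.minAreaRect((P[:,:2]*1000).astype(np.float32)))
    # platform by colour
    for q in ["scale","red_jar","blue_jar","tin","rack","mat","red_pad","blue_pad"]:
        o=r.spot_point(n,q)
        if o: print("  spot",q,round(o[0]["conf"],2),np.round(o[0]["point"],1),np.round(onz(n,o[0]["point"],{"red_jar":.009,"blue_jar":.009,"tin":.006,"red_pad":.006,"blue_pad":.006}.get(q,0))[0]*1000,1))
    sub=p[100:300,150:500] if n=="side" else p[190:310,160:480]
    cv2.imwrite(f"pics/{n}1z.png",cv2.resize(sub[:,:,::-1],None,fx=2.2,fy=2.2,interpolation=cv2.INTER_CUBIC))
E
```

```text
top red 459 [511.6  41.3 148.9] circ 511.5 41.2 26.6
top blue 450 [538.7 -72.2 148.9] circ 538.6 -72.4 26.8
top plat 1567 [527.9 302.2  40.2] circ 528.6 302.3 58.1
top tin 379 [528.1 -14.4  62.1] ((529.08203125, -20.786945343017578), (50.670989990234375, 57.47210693359375), 9.740324974060059)
top rack 804 ((524.9420166015625, -15.837005615234375), (92.28204345703125, 202.2034454345703), 11.337531089782715)
  spot scale 0.83 [205.5 244.3] [525.5 306.9   0. ]
  spot red_jar 0.83 [307.4 250.9] [505.9  42.2   9. ]
  spot blue_jar 0.55 [352.5 237. ] [540.1 -74.4   9. ]
  spot tin 0.76 [330.5 242.1] [527.6 -17.6   6. ]
  spot rack 0.77 [330.1 241.3] [529.4 -16.7   0. ]
  spot mat 0.68 [428.3 247.9] [ 509.3 -271.7    0. ]
  spot red_pad 0.73 [306.2 250. ] [508.1  45.4   6. ]
  spot blue_pad 0.57 [354.6 240.8] [530.2 -79.9   6. ]
side red 328 [504.8  41.6 148.6] circ 507.4 43.4 27.8
side blue 344 [532.3 -71.5 148.4] circ 534.7 -70.4 27.9
side plat 1105 [520.9 302.9  40. ] circ 523.6 305.4 59.9
side tin 362 [521.3 -13.3  61.7] ((524.9832763671875, -15.147224426269531), (52.867759704589844, 77.14867401123047), 9.642580032348633)
side rack 807 ((520.625732421875, -14.044197082519531), (92.54899597167969, 202.36427307128906), 11.058204650878906)
  spot scale 0.83 [193.2 203.1] [519.5 306.7   0. ]
  spot red_jar 0.85 [289.2 226.2] [518.   44.6   9. ]
  spot blue_jar 0.9 [341.7 229.5] [550.2 -71.3   9. ]
  spot tin 0.8 [311.9 228.2] [533.2  -5.3   6. ]
  spot rack 0.85 [313.1 233. ] [525.2 -11.2   0. ]
  spot mat 0.64 [432.7 269.2] [ 512.3 -279.9    0. ]
  spot red_pad 0.63 [287.8 227.8] [514.8  46.9   6. ]
  spot blue_pad 0.44 [340.2 235.4] [533.7 -73.    6. ]
```

```bash
cat >> h.py <<'E'
def delta(target,yaw_deg):
    """target TCP world; yaw_deg = angle of tool y axis from world x. prints turn then shift in tool axes AFTER turn (cm)"""
    s,m=tool(); p=s["ee_pos"]; a=np.degrees(np.arctan2(m[1,1],m[0,1])); dt=-((yaw_deg-a+90)%180-90)
    m2=m@R.from_euler("z",dt,degrees=True).as_matrix()
    print("t",round(s["t"],2),"pos",np.round(p*1000,1),"yaw",round(a,2),"tilt",np.round(m[:2,2],4),"w",round(s["gripper_width"],3),"F",np.round(s["ft_force"],1),"q",np.round(s["joints"],2))
    print("turn",round(dt,2),"shift now-axes cm",np.round((np.array(target)-p)@m*100,2),"after-turn",np.round((np.array(target)-p)@m2*100,2))
E
python3 -c "
from h import *
delta([.5355,-.0719,.38],101.2)"
```

```text
t 2.1 pos [209.6 641.6 404.8] yaw 71.91 tilt [-0.      0.0001] w 1.001 F [-0.3 -0.6  0. ] q [-1.28  0.47 -0.05  1.53  0.02  1.14 -0.08]
turn -29.29 shift now-axes cm [-53.14 -57.71   2.47] after-turn [-18.11 -76.33   2.47]
```

Call:
{"name": "arm_command", "arguments": {
  "motion": [
    [0,0,0,-7.3,1],
    [0,0,0,-7.3,1],
    [0,0,0,-7.3,1],
    [0,0,0,-7.3,1],
    [0,0,0,0,1]
  ],
  "squeeze": 15
}}

```text
t: 2.6
ee_pos: [0.2098, 0.6416, 0.4047]
eef_rot: [-0.0, -0.097, 0.995, 0.0]
ft_force: [-0.2, -0.1, -1.4]
gripper_width: 0.997
```

```bash
python3 -c "
from h import *
delta([.5355,-.0719,.38],101.2)"
```

```text
t 2.6 pos [209.8 641.6 404.7] yaw 101.08 tilt [-0.0003  0.0001] w 0.997 F [-0.2 -0.1 -1.4] q [-1.21  0.47 -0.16  1.53  0.08  1.15  0.38]
turn -0.12 shift now-axes cm [-18.25 -76.28   2.45] after-turn [-18.09 -76.32   2.45]
```

Call:
{"name": "arm_command", "arguments": {
  "motion": [
    [-1,-4.2,0,0,1],
    [-1,-4.2,0,0,1],
    [-1,-4.2,0,0,1],
    [-1,-4.2,0,0,1],
    [-1,-4.2,0,0,1],
    [-1,-4.2,0,0,1],
    [-1,-4.2,0,0,1],
    [-1,-4.2,0,0,1],
    [-1,-4.2,0,0,1],
    [-1,-4.2,0,0,1],
    [-1,-4.2,0,0,1],
    [-1,-4.2,0,0,1]
  ]
}}

```text
t: 3.8
ee_pos: [0.4248, 0.1684, 0.4052]
eef_rot: [0.001, -0.095, 0.995, 0.0]
ft_force: [1.1, 0.2, 0.2]
gripper_width: 0.998
```

Call:
{"name": "arm_command", "arguments": {
  "motion": [
    [-1,-4.2,0,0,1],
    [-1,-4.2,0,0,1],
    [-1,-4.2,0,0,1],
    [-1,-4.2,0,0,1],
    [-1,-4.2,0,0,1],
    [-1,-4.2,0,0,1],
    [0,0,0,0,1],
    [0,0,0,0,1],
    [0,0,0,0,1]
  ]
}}

```text
t: 4.7
ee_pos: [0.5316, -0.0643, 0.4046]
eef_rot: [-0.0, -0.097, 0.995, 0.0]
ft_force: [-0.5, 0.3, 0.0]
gripper_width: 0.998
```

```bash
python3 - <<'E'
from h import *
delta([.5355,-.0719,.2805],101.2)
for n in("side","top"):
    p,d=r.capture(n); cv2.imwrite(f"pics/{n}2.png",p[:,:,::-1])
E
```

```text
t 4.7 pos [531.6 -64.3 404.6] yaw 101.14 tilt [-0.0005  0.0009] w 0.998 F [-0.5  0.3  0. ] q [-0.2   0.24  0.29  1.88 -0.08  1.03  1.89]
turn -0.06 shift now-axes cm [-0.24 -0.83 12.41] after-turn [-0.24 -0.83 12.41]
```

View pics/side2.png

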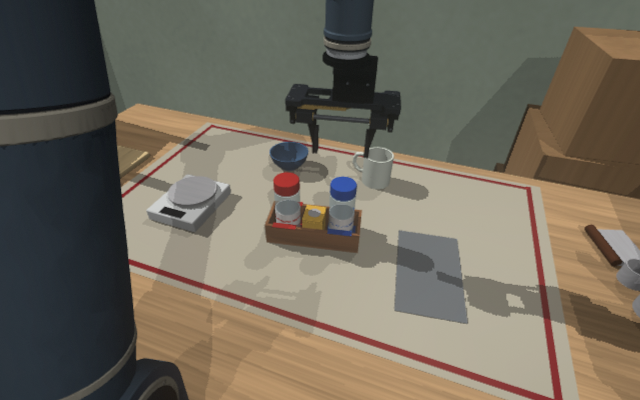

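View pics/top2.png

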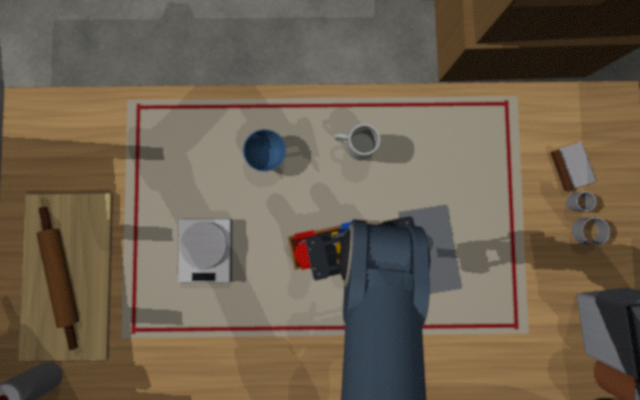

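The side view shows the open fingers above the blue jar with tips at about (316,150) and (367,156). The rack is untouched. Next I'll check how well the side camera agrees with the arm.

```bash
python3 - <<'E'
from h import *
s,m=tool(); p=s["ee_pos"]
for k in(-1,1):
  for off in(.0435,.0585): print(proj("side",p+m[:,2]*.182+m[:,1]*k*off))
im=cv2.imread("pics/side2.png")[60:180,270:420]
im=cv2.resize(im,None,fx=5,fy=5,interpolation=cv2.INTER_CUBIC); cv2.imwrite("pics/side2z.png",im)
E
```

```text
[[364.04204855 154.18997821]]
[[372.10483329 154.92557569]]
[[318.05946621 149.99481829]]
[[310.26361109 149.28357378]]
```

View pics/side2z.png

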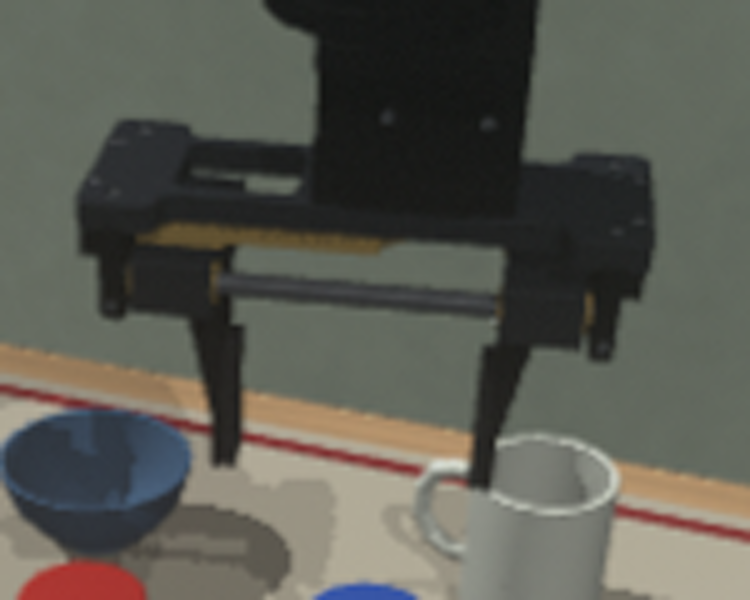

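The predicted tips (318,150) and (364,154) match the picture to within about 1 px, so the arm and side camera agree. Descending on the blue jar.

Call:
{"name": "arm_command", "arguments": {
  "motion": [
    [-0.2,-0.7,0,0,1],
    [0,0,3,0,1],
    [0,0,3,0,1],
    [0,0,3,0,1],
    [0,0,2,0,1],
    [0,0,1.4,0,1],
    [0,0,0,0,1],
    [0,0,0,0,1]
  ]
}}

```text
t: 5.6
ee_pos: [0.5356, -0.072, 0.2813]
eef_rot: [0.0, -0.097, 0.995, -0.0]
ft_force: [0.7, -0.0, 0.1]
gripper_width: 1.0
```

```bash
python3 - <<'E'
from h import *
delta([.535,-.0715,.2805],101.2)
p,d=r.capture("side"); im=p[110:260,240:430,::-1]; cv2.imwrite("pics/side3.png",cv2.resize(im,None,fx=4,fy=4,interpolation=cv2.INTER_CUBIC))
E
```

```text
t 5.6 pos [535.6 -72.  281.3] yaw 101.11 tilt [ 0.001 -0.   ] w 1.0 F [ 0.7 -0.   0.1] q [-0.15  0.4   0.26  1.99 -0.15  0.77  1.96]
turn -0.09 shift now-axes cm [0.05 0.06 0.08] after-turn [0.05 0.06 0.08]
```

View pics/side3.png

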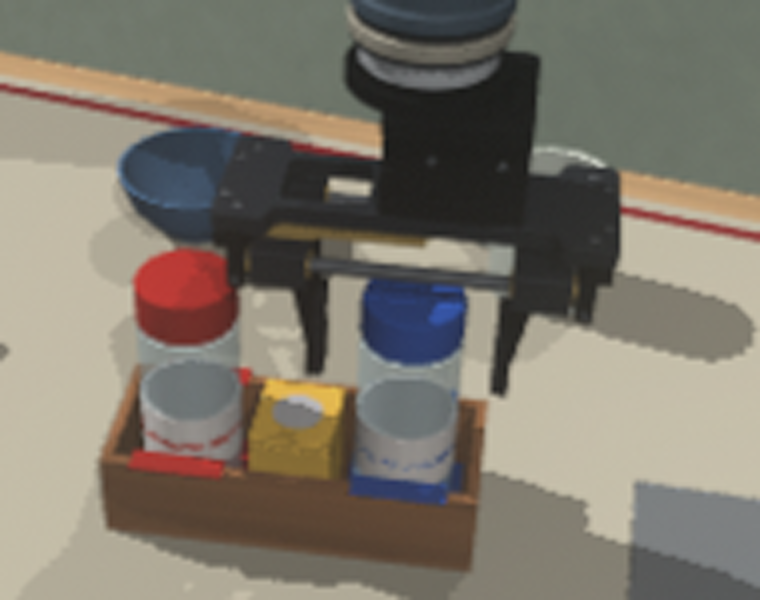

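The fingers straddle the blue jar evenly, with gaps of about 36 and 32 zoomed px. Closing.

Call:
{"name": "arm_command", "arguments": {
  "motion": [
    [0,0,0,0,-1],
    [0,0,0,0,-1],
    [0,0,0,0,-1],
    [0,0,0,0,-1],
    [0,0,0,0,-1],
    [0,0,0,0,-1],
    [0,0,0,0,-1],
    [0,0,0,0,-1]
  ],
  "squeeze": 20
}}

```text
t: 6.45
ee_pos: [0.5353, -0.0722, 0.2808]
eef_rot: [0.0, -0.097, 0.995, -0.0]
ft_force: [-0.4, -1.0, 1.0]
gripper_width: 0.612
```

Call:
{"name": "arm_command", "arguments": {
  "motion": [
    [0,0,-1,0,-1],
    [0,0,-2,0,-1],
    [0,0,-3,0,-1],
    [0,0,-3,0,-1],
    [0,0,-2,0,-1],
    [0,0,-1,0,-1],
    [0,0,0,0,-1]
  ]
}}

```text
t: 7.15
ee_pos: [0.5352, -0.0719, 0.4017]
eef_rot: [0.001, -0.097, 0.995, 0.0]
ft_force: [-0.3, -1.0, -4.0]
gripper_width: 0.62
```

```bash
python3 - <<'E'
from h import *
delta([.553,-.2665,.29],101.2)
p,d=r.capture("side"); im=p[60:260,240:480,::-1]; cv2.imwrite("pics/side4.png",cv2.resize(im,None,fx=3,fy=3,interpolation=cv2.INTER_CUBIC))
E
```

```text
t 7.15 pos [535.2 -71.9 401.7] yaw 101.12 tilt [0.0019 0.0004] w 0.62 F [-0.3 -1.  -4. ] q [-0.19  0.25  0.29  1.87 -0.09  1.03  1.91]
turn -0.08 shift now-axes cm [  2.02 -19.43  11.17] after-turn [  2.05 -19.43  11.17]
```

View pics/side4.png

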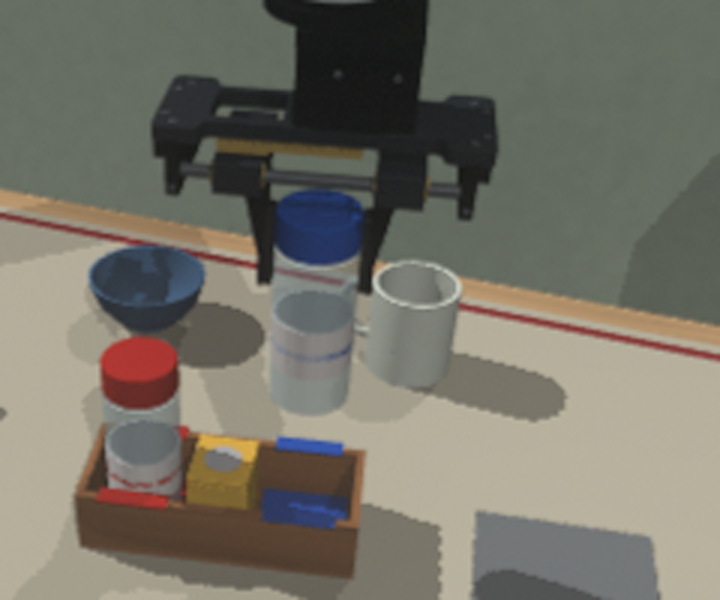

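The blue jar is lifted cleanly, with an opening of 0.62 (54 mm). Carrying it to the mat.

Call:
{"name": "arm_command", "arguments": {
  "motion": [
    [0.2,-1.5,0,0,-1],
    [0.3,-3,0,0,-1],
    [0.3,-3,0,0,-1],
    [0.4,-3.2,0,0,-1],
    [0.3,-3.2,0,0,-1],
    [0.3,-3,0,0,-1],
    [0.2,-1.5,0,0,-1],
    [0,-1,0,0,-1],
    [0,0,0,0,-1],
    [0,0,0,0,-1],
    [0,0,0,0,-1]
  ]
}}

```text
t: 8.3
ee_pos: [0.5533, -0.2644, 0.4005]
eef_rot: [-0.0, -0.098, 0.995, 0.001]
ft_force: [-0.4, 0.4, -3.3]
gripper_width: 0.622
```

```bash
python3 - <<'E'
from h import *
delta([.553,-.2665,.276],101.2)
p,d=r.capture("side"); im=p[60:340,300:540,::-1]; cv2.imwrite("pics/side5.png",cv2.resize(im,None,fx=2,fy=2,interpolation=cv2.INTER_CUBIC))
E
```

```text
t 8.3 pos [ 553.3 -264.4  400.5] yaw 101.25 tilt [-0.0003  0.0015] w 0.622 F [-0.4  0.4 -3.3] q [ 0.1   0.38  0.37  1.71 -0.15  1.08  2.28]
turn 0.05 shift now-axes cm [ 0.07 -0.22 12.45] after-turn [ 0.07 -0.22 12.45]
```

View pics/side5.png

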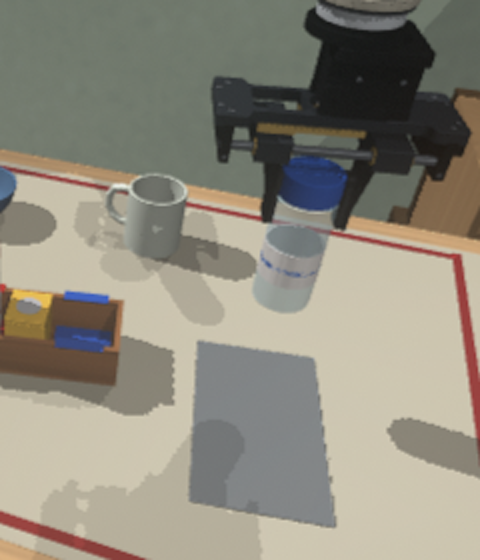

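```bash
python3 -c "
from h import *
print((proj('side',[[.5533,-.2644,.269],[.5533,-.2644,.129]])-[300,60])*2)"
```

```text
[[316.97855174 169.48365306]
 [281.10369652 295.32245749]]
```

Call:
{"name": "arm_command", "arguments": {
  "motion": [
    [0,-0.2,1,0,-1],
    [0,0,3,0,-1],
    [0,0,3,0,-1],
    [0,0,2.5,0,-1],
    [0,0,1.5,0,-1],
    [0,0,0.5,0,-1],
    [0,0,0.3,0,-1],
    [0,0,0.3,0,-1],
    [0,0,0,0,-1],
    [0,0,0,0,-1]
  ]
}}

```text
t: 9.35
ee_pos: [0.5535, -0.2683, 0.2805]
eef_rot: [0.001, -0.097, 0.995, -0.0]
ft_force: [0.3, 0.5, -3.7]
gripper_width: 0.617
```

Jar is upright (the projection matches the lean). About 6 mm still to go.

Call:
{"name": "arm_command", "arguments": {
  "motion": [
    [0,0,0.3,0,-1],
    [0,0,0.1,0,-1],
    [0,0,0.1,0,-1],
    [0,0,0,0,-1],
    [0,0,0,0,-1]
  ]
}}

```text
t: 9.85
ee_pos: [0.5533, -0.2682, 0.2749]
eef_rot: [0.0, -0.097, 0.995, 0.0]
ft_force: [-0.2, -0.1, -2.5]
gripper_width: 0.618
```

Call:
{"name": "arm_command", "arguments": {
  "motion": [
    [0,0,0.1,0,-1],
    [0,0,0,0,-1],
    [0,0,0,0,-1]
  ]
}}

```text
t: 10.15
ee_pos: [0.5534, -0.2684, 0.2747]
eef_rot: [0.0, -0.097, 0.995, -0.0]
ft_force: [-1.7, 1.3, 5.9]
gripper_width: 0.615
```

Call:
{"name": "arm_command", "arguments": {
  "motion": [
    [0,0,0,0,0.6],
    [0,0,0,0,1],
    [0,0,0,0,1],
    [0,0,0,0,1],
    [0,0,0,0,1],
    [0,0,0,0,1],
    [0,0,0,0,1],
    [0,0,0,0,1]
  ]
}}

```text
t: 10.95
ee_pos: [0.5533, -0.2682, 0.2737]
eef_rot: [-0.0, -0.097, 0.995, 0.0]
ft_force: [-0.2, -0.4, 0.5]
gripper_width: 1.001
```

Call:
{"name": "arm_command", "arguments": {
  "motion": [
    [0,0,-1.5,0,1],
    [0,0,-3,0,1],
    [0,0,-4,0,1],
    [0,0,-3,0,1],
    [0,0,-1,0,1],
    [0,0,0,0,1]
  ]
}}

```text
t: 11.55
ee_pos: [0.5534, -0.2685, 0.401]
eef_rot: [0.002, -0.097, 0.995, -0.001]
ft_force: [-1.2, -0.1, -0.6]
gripper_width: 0.997
```

```bash
python3 - <<'E'
from h import *
delta([.5085,.0414,.4],101.2)
p,d=r.capture("side"); im=p[60:340,300:540,::-1]; cv2.imwrite("pics/side6.png",cv2.resize(im,None,fx=2,fy=2,interpolation=cv2.INTER_CUBIC))
E
```

```text
t 11.55 pos [ 553.4 -268.5  401. ] yaw 101.11 tilt [ 0.0039 -0.0012] w 0.997 F [-1.2 -0.1 -0.6] q [ 0.1   0.38  0.37  1.71 -0.16  1.08  2.29]
turn -0.09 shift now-axes cm [-1.56 31.27  0.04] after-turn [-1.61 31.27  0.04]
```

View pics/side6.png

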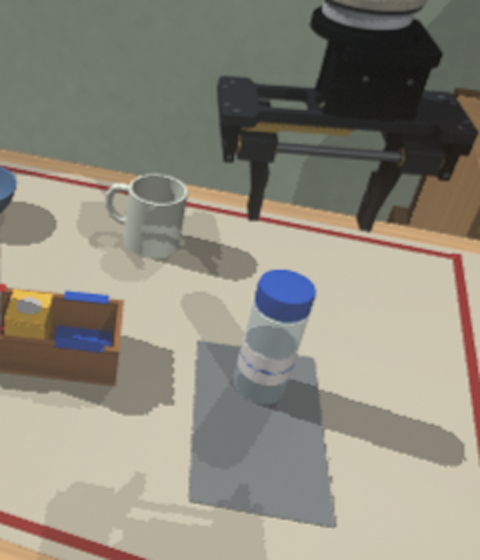

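The blue jar stands upright on the mat, base around (263,385) in the zoom. Now the red jar.

Call:
{"name": "arm_command", "arguments": {
  "motion": [
    [0,2,0,0,1],
    [-0.2,4,0,0,1],
    [-0.2,4,0,0,1],
    [-0.3,4,0,0,1],
    [-0.3,4,0,0,1],
    [-0.2,4,0,0,1],
    [-0.2,4,0,0,1],
    [-0.2,3.3,0,0,1],
    [0,2,0,0,1],
    [0,0,0,0,1],
    [0,0,0,0,1],
    [0,0,0,0,1]
  ]
}}

```text
t: 12.8
ee_pos: [0.5087, 0.0405, 0.398]
eef_rot: [-0.001, -0.096, 0.995, -0.0]
ft_force: [0.2, -0.8, -0.4]
gripper_width: 0.996
```

```bash
python3 -c "
from h import *
delta([.5085,.0414,.2810],101.2)"
```

```text
t 12.8 pos [508.7  40.5 398. ] yaw 100.97 tilt [-0.0015 -0.001 ] w 0.996 F [ 0.2 -0.8 -0.4] q [-0.37  0.21  0.24  1.94 -0.06  1.01  1.66]
turn -0.23 shift now-axes cm [-1.00e-02  1.00e-01  1.17e+01] after-turn [-0.02  0.1  11.7 ]
```

Call:
{"name": "arm_command", "arguments": {
  "motion": [
    [0,0.1,1,0,1],
    [0,0,3,0,1],
    [0,0,3,0,1],
    [0,0,3,0,1],
    [0,0,1.5,0,1],
    [0,0,0.2,0,1],
    [0,0,0,0,1],
    [0,0,0,0,1]
  ]
}}

```text
t: 13.6
ee_pos: [0.509, 0.0427, 0.2825]
eef_rot: [0.001, -0.096, 0.995, 0.0]
ft_force: [-0.7, 1.3, 0.7]
gripper_width: 1.004
```

```bash
python3 - <<'E'
from h import *
delta([.5085,.0414,.2810],101.2)
p,d=r.capture("side"); im=p[110:260,220:410,::-1]; cv2.imwrite("pics/side7.png",cv2.resize(im,None,fx=4,fy=4,interpolation=cv2.INTER_CUBIC))
E
```

```text
t 13.6 pos [509.   42.7 282.5] yaw 101.06 tilt [0.0017 0.0003] w 1.004 F [-0.7  1.3  0.7] q [-0.34  0.36  0.21  2.05 -0.11  0.74  1.71]
turn -0.14 shift now-axes cm [ 0.07 -0.11  0.15] after-turn [ 0.07 -0.11  0.15]
```

View pics/side7.png

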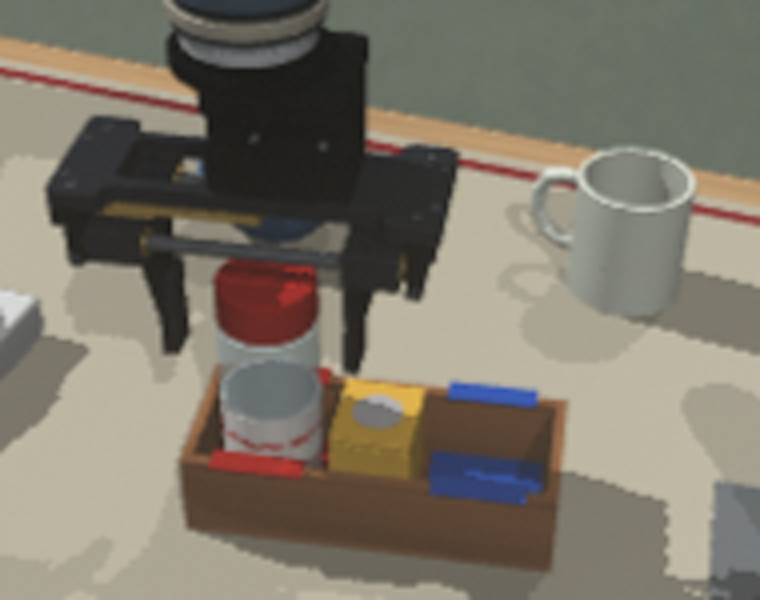

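The fingers straddle the red jar, slightly left (gaps 32 and 26 px). I'll correct by 1 mm, close and lift.

Call:
{"name": "arm_command", "arguments": {
  "motion": [
    [0,-0.1,0.1,0,1],
    [0,0,0,0,-1],
    [0,0,0,0,-1],
    [0,0,0,0,-1],
    [0,0,0,0,-1],
    [0,0,0,0,-1],
    [0,0,0,0,-1],
    [0,0,0,0,-1],
    [0,0,0,0,-1]
  ],
  "squeeze": 20
}}

```text
t: 14.55
ee_pos: [0.5087, 0.0419, 0.2807]
eef_rot: [-0.0, -0.097, 0.995, -0.0]
ft_force: [0.3, -1.0, 0.5]
gripper_width: 0.617
```

Call:
{"name": "arm_command", "arguments": {
  "motion": [
    [0,0,-1,0,-1],
    [0,0,-2,0,-1],
    [0,0,-3,0,-1],
    [0,0,-3,0,-1],
    [0,0,-3,0,-1],
    [0,0,-2.5,0,-1],
    [0,0,-1.5,0,-1],
    [0,0,0,0,-1]
  ]
}}

```text
t: 15.35
ee_pos: [0.5089, 0.042, 0.4432]
eef_rot: [0.002, -0.097, 0.995, 0.0]
ft_force: [0.7, 0.4, -1.8]
gripper_width: 0.615
```

```bash
python3 - <<'E'
from h import *
delta([.4535,-.280,.435],101.2)
p,d=r.capture("side"); im=p[:260,200:500,::-1]; cv2.imwrite("pics/side8.png",cv2.resize(im,None,fx=2,fy=2,interpolation=cv2.INTER_CUBIC))
E
```

```text
t 15.35 pos [508.9  42.  443.2] yaw 101.11 tilt [0.0046 0.0013] w 0.615 F [ 0.7  0.4 -1.8] q [-0.38  0.16  0.24  1.88 -0.04  1.1   1.65]
turn -0.09 shift now-axes cm [ 11.65 -30.53   0.75] after-turn [ 11.69 -30.51   0.75]
```

View pics/side8.png

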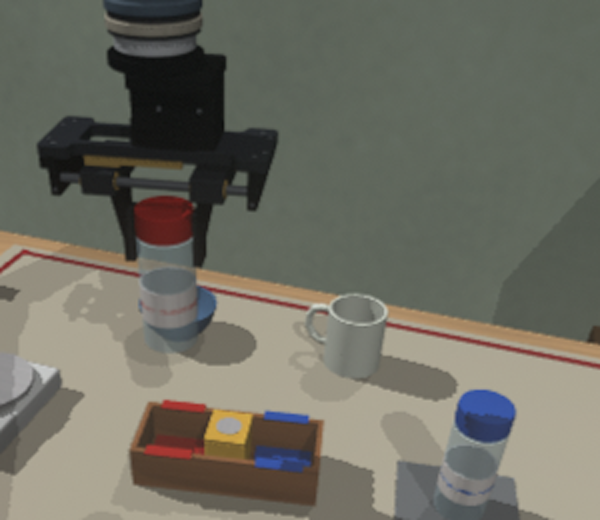

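The red jar is held upright at opening 0.615 and the tin is still in the rack. Moving to the near half of the mat.

Call:
{"name": "arm_command", "arguments": {
  "motion": [
    [0.6,-1.5,0,0,-1],
    [1.2,-3,0,0,-1],
    [1.2,-3.1,0,0,-1],
    [1.3,-3.5,0,0,-1],
    [1.3,-3.5,0,0,-1],
    [1.3,-3.5,0,0,-1],
    [1.3,-3.5,0,0,-1],
    [1.2,-3,0,0,-1],
    [1.1,-2.9,0,0,-1],
    [0.8,-2,0,0,-1],
    [0.4,-1,0,0,-1],
    [0,0,0,0,-1]
  ]
}}

```text
t: 16.6
ee_pos: [0.452, -0.2807, 0.4396]
eef_rot: [-0.001, -0.095, 0.995, 0.0]
ft_force: [-0.5, -0.0, -3.1]
gripper_width: 0.616
```

Call:
{"name": "arm_command", "arguments": {
  "motion": [
    [0,0,2,0,-1],
    [0,0,4,0,-1],
    [0,0,4,0,-1],
    [0,0,2,0,-1],
    [0,0,0,0,-1],
    [0,0,0,0,-1],
    [0,0,0,0,-1]
  ]
}}

```text
t: 17.3
ee_pos: [0.4535, -0.2796, 0.3222]
eef_rot: [0.001, -0.097, 0.995, -0.001]
ft_force: [0.0, 0.4, -1.9]
gripper_width: 0.618
```

```bash
python3 - <<'E'
from h import *
delta([.4535,-.280,.2753],101.2)
p,d=r.capture("side"); im=p[60:340,300:540,::-1]; cv2.imwrite("pics/side9.png",cv2.resize(im,None,fx=2,fy=2,interpolation=cv2.INTER_CUBIC))
E
```

```text
t 17.3 pos [ 453.5 -279.6  322.2] yaw 101.16 tilt [ 0.0029 -0.0008] w 0.618 F [ 0.   0.4 -1.9] q [ 0.11  0.35  0.45  1.98 -0.2   0.85  2.44]
turn -0.04 shift now-axes cm [ 0.02 -0.03  4.69] after-turn [ 0.02 -0.03  4.69]
```

View pics/side9.png

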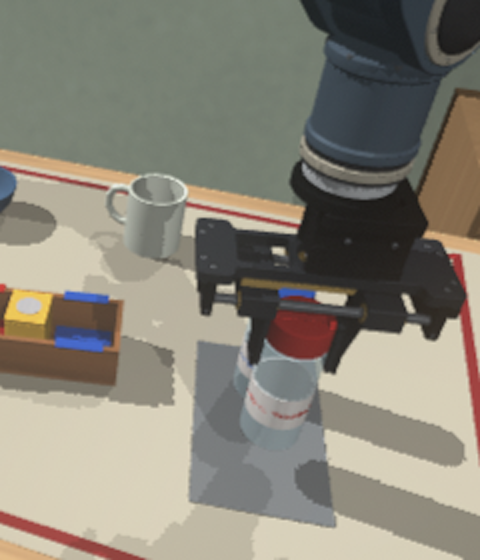

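Call:
{"name": "arm_command", "arguments": {
  "motion": [
    [0,0,2,0,-1],
    [0,0,1.5,0,-1],
    [0,0,0.6,0,-1],
    [0,0,0.3,0,-1],
    [0,0,0.2,0,-1],
    [0,0,0.1,0,-1],
    [0,0,0,0,-1],
    [0,0,0,0,-1]
  ]
}}

```text
t: 18.15
ee_pos: [0.453, -0.2801, 0.2746]
eef_rot: [0.001, -0.097, 0.995, -0.0]
ft_force: [0.6, 0.1, 2.3]
gripper_width: 0.616
```

Contact shows as +2.3 N against −3 N before. Releasing.

Call:
{"name": "arm_command", "arguments": {
  "motion": [
    [0,0,0,0,0.6],
    [0,0,0,0,1],
    [0,0,0,0,1],
    [0,0,0,0,1],
    [0,0,0,0,1],
    [0,0,0,0,1],
    [0,0,0,0,1],
    [0,0,0,0,1]
  ]
}}

```text
t: 18.95
ee_pos: [0.4527, -0.2798, 0.2737]
eef_rot: [-0.0, -0.097, 0.995, 0.0]
ft_force: [0.3, 0.3, 0.4]
gripper_width: 1.004
```

Call:
{"name": "arm_command", "arguments": {
  "motion": [
    [0,0,-1.5,0,1],
    [0,0,-3,0,1],
    [0,0,-4,0,1],
    [0,0,-3,0,1],
    [0,0,-1,0,1],
    [0,0,0,0,1]
  ]
}}

```text
t: 19.55
ee_pos: [0.4528, -0.28, 0.3999]
eef_rot: [0.001, -0.097, 0.995, -0.001]
ft_force: [-0.2, 0.7, -0.4]
gripper_width: 1.002
```

Call:
{"name": "arm_command", "arguments": {
  "motion": [
    [-0.8,2,0,0,1],
    [-1.2,3,0,0,1],
    [-1.2,3,0,0,1],
    [-1.2,3,0,0,1],
    [-1.2,3,0,0,1],
    [-1.2,3,0,0,1],
    [-1.2,3,0,0,1],
    [-1.2,3,0,0,1],
    [-1,2,0,0,1],
    [-0.5,0.5,0,0,1],
    [0,0,0,0,1],
    [0,0,0,0,1]
  ]
}}

```text
t: 20.75
ee_pos: [0.5082, -0.0104, 0.3979]
eef_rot: [-0.001, -0.096, 0.995, -0.0]
ft_force: [-0.0, 0.3, 0.5]
gripper_width: 1.002
```

```bash
python3 - <<'E'
from h import *
delta([.525,-.0140,.35],101.2)
for n in("side","top"):
    p,d=r.capture(n); W=cloud(n,d)
    cv2.imwrite(f"pics/{n}10.png",p[:,:,::-1])
    for q in("red_jar","blue_jar","tin"):
        o=r.regions_of(n,q)
        if not o: print(n,q,"none"); continue
        P=W[o[0]["pixels"]&(d>0)]; t=P[P[:,2]>np.percentile(P[:,2],95)-.006]; print(n,q,round(o[0]["conf"],2),np.round(t.mean(0)*1000,1),len(t))
E
```

```text
t 20.75 pos [508.2 -10.4 397.9] yaw 101.0 tilt [-0.0018 -0.0009] w 1.002 F [-0.   0.3  0.5] q [-0.34  0.2   0.32  1.95 -0.07  1.    1.78]
turn -0.2 shift now-axes cm [-1.59 -0.68  4.79] after-turn [-1.58 -0.68  4.79]
side red_jar 0.89 [ 448.8 -278.2  142.2] 596
side blue_jar 0.73 [ 547.4 -265.8  141.9] 439
side tin 0.86 [521.8 -13.4  61.5] 334
top red_jar 0.75 [ 455.7 -278.9  143. ] 465
top blue_jar 0.62 [ 556.2 -266.6  143. ] 448
top tin none
```

View pics/side10.png

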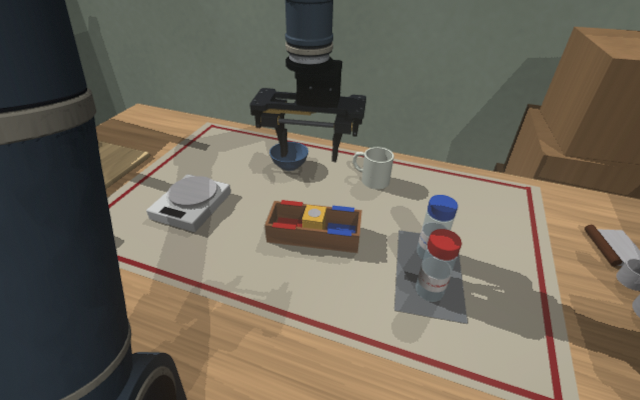

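View pics/top10.png

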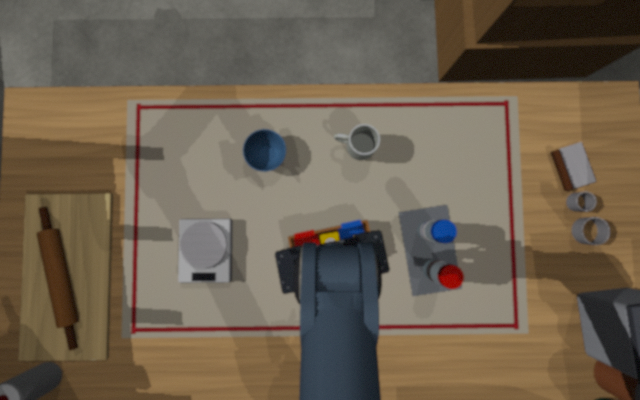

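Both jars stand on the mat: red lid at (450,277) and blue lid at (443,231) in the top view. The jars' known placings give small camera corrections, about −3/−1.4 mm for top and +4/−1.8 mm for side. With those, the tin is at about (525.5,−15.5) and the platform centre at (525,301).

```bash
python3 -c "
from h import *
delta([.5255,-.0155,.2055],99.7)"
```

```text
t 21.15 pos [508.5  -9.4 398.8] yaw 101.07 tilt [0.0002 0.0001] w 1.0 F [ 0.7 -0.1  0.2] q [-0.34  0.2   0.32  1.94 -0.07  1.01  1.78]
turn 1.37 shift now-axes cm [-1.55 -0.93 19.33] after-turn [-1.57 -0.89 19.33]
```

Call:
{"name": "arm_command", "arguments": {
  "motion": [
    [0,0,0,1.3,1],
    [-1.7,-0.8,2,0,1],
    [0,0,4,0,1],
    [0,0,4,0,1],
    [0,0,2,0,1],
    [0,0,0,0,1],
    [0,0,0,0,1],
    [0,0,0,0,1]
  ]
}}

```text
t: 21.95
ee_pos: [0.5274, -0.014, 0.2803]
eef_rot: [0.002, -0.085, 0.996, 0.0]
ft_force: [-0.9, 0.7, 0.1]
gripper_width: 1.004
```

```bash
python3 - <<'E'
from h import *
delta([.5255,-.0155,.2055],99.7)
p,d=r.capture("side"); im=p[110:260,220:410,::-1]; cv2.imwrite("pics/side11.png",cv2.resize(im,None,fx=4,fy=4,interpolation=cv2.INTER_CUBIC))
E
```

```text
t 21.95 pos [527.4 -14.  280.3] yaw 99.79 tilt [0.0031 0.0003] w 1.004 F [-0.9  0.7  0.1] q [-0.29  0.39  0.29  2.02 -0.16  0.75  1.84]
turn 0.09 shift now-axes cm [ 0.24 -0.11  7.48] after-turn [ 0.24 -0.11  7.48]
```

View pics/side11.png

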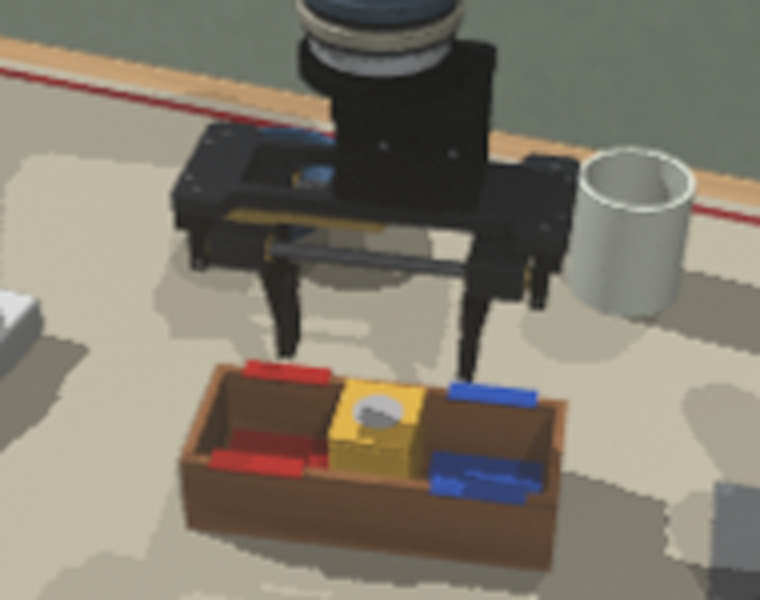

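Fingers at zoom x≈298 and 462 straddle the tin (330–425) evenly. Descending into the rack.

Call:
{"name": "arm_command", "arguments": {
  "motion": [
    [0.2,-0.1,1,0,1],
    [0,0,2,0,1],
    [0,0,2,0,1],
    [0,0,1.5,0,1],
    [0,0,1,0,1],
    [0,0,0,0,1],
    [0,0,0,0,1]
  ]
}}

```text
t: 22.7
ee_pos: [0.5251, -0.0154, 0.204]
eef_rot: [0.0, -0.085, 0.996, -0.0]
ft_force: [0.3, -0.2, 0.5]
gripper_width: 0.999
```

Call:
{"name": "arm_command", "arguments": {
  "motion": [
    [0,0,0,0,-1],
    [0,0,0,0,-1],
    [0,0,0,0,-1],
    [0,0,0,0,-1],
    [0,0,0,0,-1],
    [0,0,0,0,-1],
    [0,0,0,0,-1],
    [0,0,0,0,-1],
    [0,0,0,0,-1],
    [0,0,0,0,-1]
  ],
  "squeeze": 20
}}

```text
t: 23.7
ee_pos: [0.5248, -0.0152, 0.2037]
eef_rot: [-0.0, -0.085, 0.996, 0.0]
ft_force: [-0.8, 0.6, 0.5]
gripper_width: 0.507
```

Call:
{"name": "arm_command", "arguments": {
  "motion": [
    [0,0,-1,0,-1],
    [0,0,-2,0,-1],
    [0,0,-3,0,-1],
    [0,0,-3,0,-1],
    [0,0,-3,0,-1],
    [0,0,-2,0,-1],
    [0,0,0,0,-1],
    [0,0,0,0,-1]
  ]
}}

```text
t: 24.5
ee_pos: [0.5243, -0.0153, 0.3434]
eef_rot: [-0.0, -0.085, 0.996, 0.0]
ft_force: [0.0, -0.1, -2.5]
gripper_width: 0.505
```

```bash
python3 - <<'E'
from h import *
delta([.525,.301,.35],99.7)
p,d=r.capture("side"); cv2.imwrite("pics/side12.png",p[:,:,::-1])
E
```

```text
t 24.5 pos [524.3 -15.3 343.4] yaw 99.8 tilt [-0.0007  0.0002] w 0.505 F [ 0.  -0.1 -2.5] q [-0.32  0.3   0.32  1.97 -0.12  0.89  1.81]
turn 0.1 shift now-axes cm [-5.45 31.16 -0.66] after-turn [-5.4  31.17 -0.66]
```

View pics/side12.png

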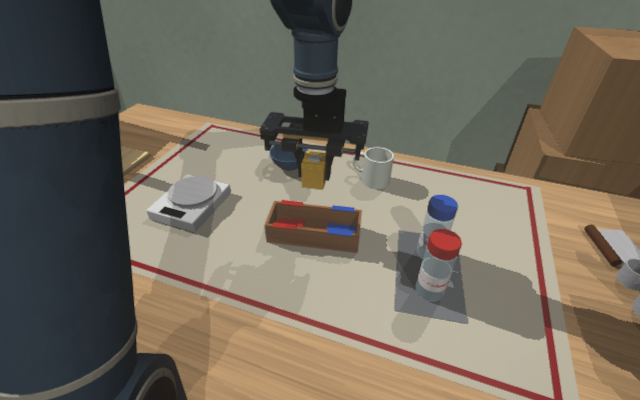

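The tin is held (0.505, 44 mm). Carrying it to the scale.

Call:
{"name": "arm_command", "arguments": {
  "motion": [
    [-0.3,1.5,0,0,-1],
    [-0.5,3,0,0,-1],
    [-0.6,3.5,0,0,-1],
    [-0.6,3.5,0,0,-1],
    [-0.6,3.5,0,0,-1],
    [-0.6,3.5,0,0,-1],
    [-0.6,3.5,0,0,-1],
    [-0.6,3.5,0,0,-1],
    [-0.5,3,0,0,-1],
    [-0.5,2.2,0,0,-1],
    [0,0,0,0,-1],
    [0,0,0,0,-1]
  ]
}}

```text
t: 25.75
ee_pos: [0.5252, 0.2965, 0.3416]
eef_rot: [-0.002, -0.086, 0.996, -0.001]
ft_force: [-0.5, -0.8, -2.8]
gripper_width: 0.504
```

```bash
python3 - <<'E'
from h import *
delta([.525,.301,.2385],99.7)
p,d=r.capture("side"); cv2.imwrite("pics/side13.png",p[:,:,::-1])
E
```

```text
t 25.75 pos [525.2 296.5 341.6] yaw 99.87 tilt [-0.0032 -0.0027] w 0.504 F [-0.5 -0.8 -2.8] q [-0.74  0.42  0.21  1.79 -0.1   0.95  1.25]
turn 0.17 shift now-axes cm [-0.09  0.47 10.31] after-turn [-0.09  0.47 10.31]
```

View pics/side13.png

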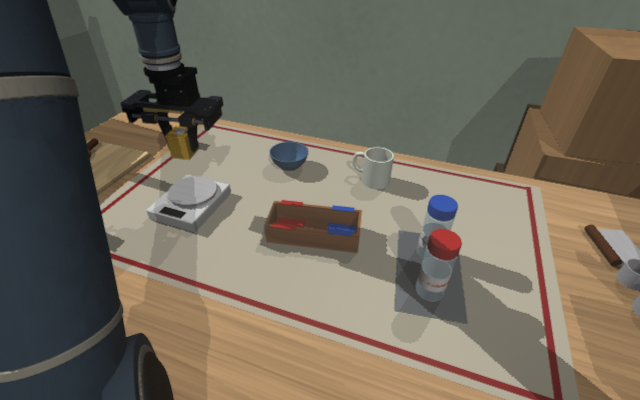

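Call:
{"name": "arm_command", "arguments": {
  "motion": [
    [-0.1,0.4,1,0,-1],
    [0,0,2.5,0,-1],
    [0,0,2.5,0,-1],
    [0,0,2,0,-1],
    [0,0,1,0,-1],
    [0,0,0.4,0,-1],
    [0,0,0.2,0,-1],
    [0,0,0,0,-1],
    [0,0,0,0,-1],
    [0,0,0,0,-1]
  ]
}}

```text
t: 26.8
ee_pos: [0.5263, 0.3007, 0.2485]
eef_rot: [0.001, -0.086, 0.996, 0.0]
ft_force: [1.3, 0.0, -2.6]
gripper_width: 0.507
```

```bash
python3 - <<'E'
from h import *
delta([.525,.301,.2380],99.7)
p,d=r.capture("side"); im=p[110:260,100:290,::-1]; cv2.imwrite("pics/side14.png",cv2.resize(im,None,fx=4,fy=4,interpolation=cv2.INTER_CUBIC))
E
```

```text
t 26.8 pos [526.3 300.7 248.5] yaw 99.81 tilt [0.0012 0.001 ] w 0.507 F [ 1.3  0.  -2.6] q [-0.73  0.53  0.19  1.85 -0.14  0.77  1.27]
turn 0.11 shift now-axes cm [0.12 0.05 1.05] after-turn [0.12 0.05 1.05]
```

View pics/side14.png

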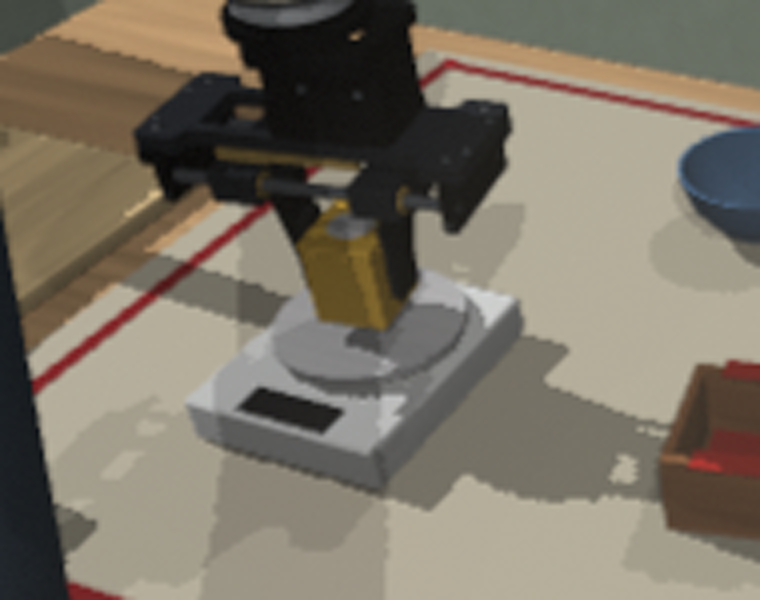

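The tin hangs about 10 mm over the platform centre. Setting it down.

Call:
{"name": "arm_command", "arguments": {
  "motion": [
    [0,0,0.5,0,-1],
    [0,0,0.3,0,-1],
    [0,0,0.1,0,-1],
    [0,0,0.1,0,-1],
    [0,0,0,0,-1],
    [0,0,0,0,-1],
    [0,0,0,0,-1]
  ]
}}

```text
t: 27.55
ee_pos: [0.5261, 0.3006, 0.2378]
eef_rot: [0.0, -0.085, 0.996, 0.0]
ft_force: [0.1, -1.3, -0.9]
gripper_width: 0.506
```

Call:
{"name": "arm_command", "arguments": {
  "motion": [
    [0,0,0.05,0,-1],
    [0,0,0,0,-1],
    [0,0,0,0,0.3],
    [0,0,0,0,1],
    [0,0,0,0,1],
    [0,0,0,0,1],
    [0,0,0,0,1],
    [0,0,0,0,1],
    [0,0,0,0,1],
    [0,0,0,0,1],
    [0,0,0,0,1],
    [0,0,0,0,1]
  ]
}}

```text
t: 28.75
ee_pos: [0.5261, 0.3006, 0.2372]
eef_rot: [0.0, -0.085, 0.996, 0.0]
ft_force: [-0.5, 0.6, 0.9]
gripper_width: 0.998
```

Call:
{"name": "arm_command", "arguments": {
  "motion": [
    [0,0,-1.5,0,1],
    [0,0,-3,0,1],
    [0,0,-4,0,1],
    [0,0,-4,0,1],
    [0,0,-3,0,1],
    [0,0,-1,0,1],
    [0,0,0,0,1]
  ]
}}

```text
t: 29.45
ee_pos: [0.5262, 0.3005, 0.4045]
eef_rot: [0.002, -0.085, 0.996, 0.001]
ft_force: [-0.1, 1.2, -0.4]
gripper_width: 0.999
```

Call:
{"name": "arm_command", "arguments": {
  "motion": [
    [0,-2,0,0,1],
    [0.3,-4,0,0,1],
    [0.3,-4,0,0,1],
    [0.5,-4,0,0,1],
    [0.5,-4,0,0,1],
    [0.5,-4,0,0,1],
    [0.5,-4,0,0,1],
    [0.5,-4,0,0,1],
    [0.5,-3,0,0,1],
    [0,-1,0,0,1],
    [0,0,0,0,1],
    [0,0,0,0,1]
  ]
}}

```text
t: 30.65
ee_pos: [0.5485, -0.0389, 0.4013]
eef_rot: [-0.001, -0.086, 0.996, 0.001]
ft_force: [-0.1, 0.4, -0.4]
gripper_width: 0.998
```

```bash
python3 - <<'E'
from h import *
for n in("side","top"):
    p,d=r.capture(n); W=cloud(n,d)
    cv2.imwrite(f"pics/{n}15.png",p[:,:,::-1])
    def reg(lo,hi,c,rad): return W[(d>0)&(W[...,2]>lo)&(W[...,2]<hi)&(np.hypot(W[...,0]-c[0],W[...,1]-c[1])<rad)]
    for nm,a in dict(red=(.138,.15,(.453,-.28),.045),blue=(.138,.15,(.553,-.268),.045),tin=(.092,.102,(.526,.3),.05)).items():
        P=reg(*a); print(n,nm,len(P),np.round(P.mean(0)*1000,1),np.round((P.max(0)-P.min(0))*1000))
delta([.453,-.28,.40],101.2)
delta([.553,-.268,.40],101.2)
E
```

```text
side red 583 [ 449.3 -278.3  142.3] [55. 53.  7.]
side blue 417 [ 549.4 -265.9  142. ] [55. 53.  7.]
side tin 266 [523.2 301.   95.9] [55. 53.  7.]
top red 466 [ 455.8 -278.8  143. ] [53. 54.  9.]
top blue 455 [ 556.1 -266.5  142.9] [51. 54. 10.]
top tin 414 [529.7 300.7  96. ] [54. 50.  8.]
t 30.75 pos [548.6 -38.4 401.6] yaw 100.01 tilt [-0.001   0.0009] w 1.0 F [ 0.4 -0.4  0.2] q [-0.31  0.27  0.37  1.85 -0.11  1.04  1.85]
turn -1.19 shift now-axes cm [ 13.61 -22.13   0.15] after-turn [ 14.07 -21.85   0.15]
t 30.75 pos [548.6 -38.4 401.6] yaw 100.01 tilt [-0.001   0.0009] w 1.0 F [ 0.4 -0.4  0.2] q [-0.31  0.27  0.37  1.85 -0.11  1.04  1.85]
turn -1.19 shift now-axes cm [  3.56 -22.69   0.14] after-turn [  4.03 -22.61   0.14]
```

View pics/side15.png

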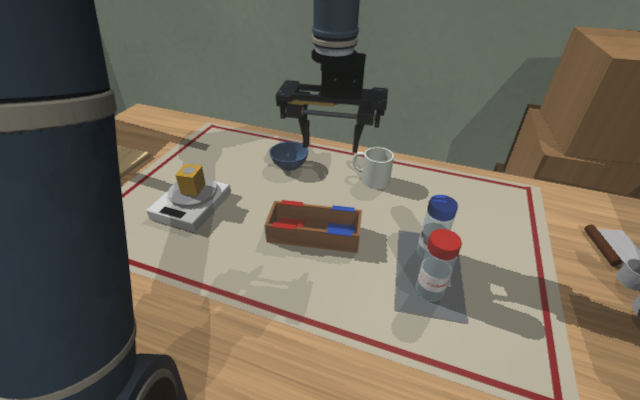

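View pics/top15.png

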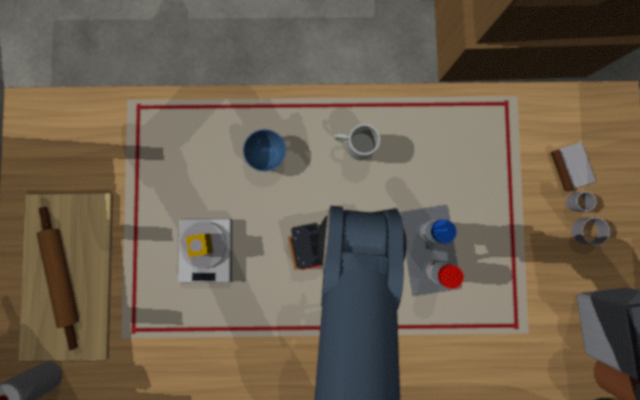

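The tin stands on the platform within about 2 mm of its centre by both cameras, and both jars are upright. Going back for the red jar.

Call:
{"name": "arm_command", "arguments": {
  "motion": [
    [0,0,0,-1.2,1],
    [1,-1.5,0,0,1],
    [1.8,-2.8,0,0,1],
    [2,-3.1,0,0,1],
    [2,-3.1,0,0,1],
    [2,-3.1,0,0,1],
    [2,-3.1,0,0,1],
    [2,-3.1,0,0,1],
    [1.3,-2,0,0,1],
    [0,0,0,0,1],
    [0,0,0,0,1],
    [0,0,0,0,1]
  ]
}}

```text
t: 31.95
ee_pos: [0.4526, -0.2799, 0.402]
eef_rot: [0.0, -0.097, 0.995, 0.0]
ft_force: [0.9, -0.2, -0.1]
gripper_width: 0.998
```

```bash
python3 -c "
from h import *
delta([.453,-.28,.2745],101.2)"
```

```text
t 31.95 pos [ 452.6 -279.9  402. ] yaw 101.19 tilt [0.0001 0.0009] w 0.998 F [ 0.9 -0.2 -0.1] q [ 0.06  0.25  0.5   1.9  -0.14  1.03  2.39]
turn -0.01 shift now-axes cm [-0.03 -0.03 12.75] after-turn [-0.03 -0.03 12.75]
```

Call:
{"name": "arm_command", "arguments": {
  "motion": [
    [0,0,1,0,1],
    [0,0,3,0,1],
    [0,0,3,0,1],
    [0,0,3,0,1],
    [0,0,1.7,0,1],
    [0,0,0.8,0,1],
    [0,0,0.1,0,1],
    [0,0,0,0,1],
    [0,0,0,0,1]
  ]
}}

```text
t: 32.85
ee_pos: [0.4522, -0.2817, 0.2772]
eef_rot: [0.001, -0.096, 0.995, -0.0]
ft_force: [0.0, -0.1, 0.1]
gripper_width: 1.001
```

Call:
{"name": "arm_command", "arguments": {
  "motion": [
    [0,0,0,0,-1],
    [0,0,0,0,-1],
    [0,0,0,0,-1],
    [0,0,0,0,-1],
    [0,0,0,0,-1],
    [0,0,0,0,-1],
    [0,0,0,0,-1],
    [0,0,0,0,-1],
    [0,0,0,0,-1]
  ],
  "squeeze": 20
}}

```text
t: 33.75
ee_pos: [0.4517, -0.2815, 0.2762]
eef_rot: [-0.0, -0.096, 0.995, 0.0]
ft_force: [-0.2, 0.5, 1.7]
gripper_width: 0.618
```

Call:
{"name": "arm_command", "arguments": {
  "motion": [
    [0,0,-1,0,-1],
    [0,0,-2,0,-1],
    [0,0,-3,0,-1],
    [0,0,-3,0,-1],
    [0,0,-3,0,-1],
    [0,0,-2.5,0,-1],
    [0,0,-1.5,0,-1],
    [0,0,0,0,-1]
  ]
}}

```text
t: 34.55
ee_pos: [0.4517, -0.282, 0.4385]
eef_rot: [0.002, -0.096, 0.995, -0.001]
ft_force: [0.5, -0.4, -2.8]
gripper_width: 0.619
```

```bash
python3 - <<'E'
from h import *
delta([.5105,.0417,.43],101.2)
for n in("side","top"):
    p,d=r.capture(n); cv2.imwrite(f"pics/{n}16.png",p[:,:,::-1]); W=cloud(n,d)
    m=(d>0)&(W[...,2]>.046)&(W[...,2]<.058)&(np.abs(W[...,0]-.522)<.075)&(np.abs(W[...,1]+.016)<.13)
    P=W[m]; print(n,"rim",len(P),cv2.minAreaRect((P[:,:2]*1000).astype(np.float32)))
    hsv=cv2.cvtColor(p,cv2.COLOR_RGB2HSV).astype(int); H,S=hsv[...,0],hsv[...,1]
    for nm,cm in(("red",((H<6)|(H>174))&(S>170)),("blue",(H>105)&(H<125)&(S>150))):
        for lo,hi in((.046,.062),(.0,.015)):
            k=cm&(d>0)&(W[...,2]>lo)&(W[...,2]<hi)&(np.abs(W[...,0]-.522)<.075)&(np.abs(W[...,1]+.016)<.13)
            P=W[k]
            if len(P)>4: print(n,nm,lo,len(P),np.round(P.mean(0)*1000,1),cv2.minAreaRect((P[:,:2]*1000).astype(np.float32)))
E
```

```text
t 34.55 pos [ 451.7 -282.   438.5] yaw 100.99 tilt [ 0.0043 -0.0017] w 0.619 F [ 0.5 -0.4 -2.8] q [ 0.05  0.21  0.51  1.85 -0.12  1.1   2.37]
turn -0.21 shift now-axes cm [-11.94  30.66   0.82] after-turn [-12.05  30.62   0.82]
side rim 970 ((522.1648559570312, -13.442161560058594), (94.85743713378906, 202.67076110839844), 11.533965110778809)
side red 0.046 153 [503.5  41.6  53.3] ((510.51580810546875, 42.757869720458984), (90.78560638427734, 46.800357818603516), 11.392707824707031)
side red 0.0 10 [531.2  23.6   8.9] ((531.6151123046875, 22.96472930908203), (10.985723495483398, 4.527705192565918), 77.18619537353516)
side blue 0.046 163 [527.6 -73.7  53.1] ((533.4803466796875, -72.04035949707031), (91.0531005859375, 48.35975646972656), 12.248384475708008)
side blue 0.0 43 [551.4 -67.1   8.4] ((552.2821044921875, -67.84815216064453), (8.680171966552734, 57.53678894042969), 10.755385398864746)
top rim 838 ((525.1046752929688, -15.910354614257812), (91.87342834472656, 202.1255340576172), 11.390427589416504)
top red 0.046 193 [508.3  40.   53.6] ((512.0916748046875, 41.50560760498047), (88.18025207519531, 49.207366943359375), 11.501212120056152)
top red 0.0 645 [511.3  40.7   8.9] ((512.5219116210938, 41.42401885986328), (69.87655639648438, 64.7723388671875), 11.647604942321777)
top blue 0.046 187 [530.8 -75.4  53.4] ((535.1432495117188, -73.61172485351562), (88.16416931152344, 47.39242935180664), 11.277772903442383)
top blue 0.0 617 [534.7 -75.1   9. ] ((534.44091796875, -75.00437927246094), (67.19511413574219, 62.66648864746094), 11.77595043182373)
```

View pics/side16.png

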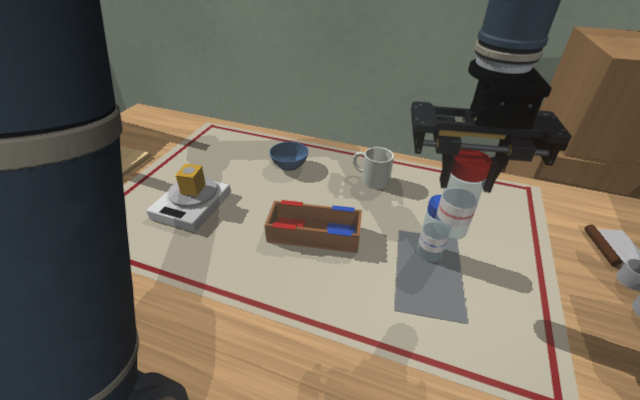

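The red jar is lifted upright. From the top depth and side tabs, corrected, the pads are at red ≈ (511,41) and blue ≈ (534.5,−74.5), in line with the original pick poses. Moving to the red pad.

Call:
{"name": "arm_command", "arguments": {
  "motion": [
    [-0.6,1.5,0,0,-1],
    [-1.2,3,0,0,-1],
    [-1.3,3.4,0,0,-1],
    [-1.3,3.4,0,0,-1],
    [-1.3,3.4,0,0,-1],
    [-1.3,3.4,0,0,-1],
    [-1.3,3.4,0,0,-1],
    [-1.3,3.3,0,0,-1],
    [-1.2,3,0,0,-1],
    [-0.7,1.8,0,0,-1],
    [-0.4,1,0,0,-1],
    [0,0,0,0,-1]
  ]
}}

```text
t: 35.85
ee_pos: [0.51, 0.0428, 0.4349]
eef_rot: [-0.001, -0.097, 0.995, -0.0]
ft_force: [0.8, -0.1, -2.9]
gripper_width: 0.615
```

Call:
{"name": "arm_command", "arguments": {
  "motion": [
    [0,0,2,0,-1],
    [0,0,3,0,-1],
    [0,0,2,0,-1],
    [0,0,0,0,-1],
    [0,0,0,0,-1],
    [0,0,0,0,-1]
  ]
}}

```text
t: 36.45
ee_pos: [0.5106, 0.0409, 0.3675]
eef_rot: [0.001, -0.095, 0.995, 0.0]
ft_force: [0.6, 0.2, -2.6]
gripper_width: 0.621
```

```bash
python3 - <<'E'
from h import *
delta([.5103,.0410,.283],101.2)
p,d=r.capture("side"); im=p[60:260,200:440,::-1]; cv2.imwrite("pics/side17.png",cv2.resize(im,None,fx=3,fy=3,interpolation=cv2.INTER_CUBIC))
E
```

```text
t 36.45 pos [510.6  40.9 367.5] yaw 100.94 tilt [0.0023 0.0003] w 0.621 F [ 0.6  0.2 -2.6] q [-0.39  0.24  0.28  1.97 -0.08  0.93  1.68]
turn -0.26 shift now-axes cm [0.05 0.02 8.45] after-turn [0.05 0.02 8.45]
```

View pics/side17.png

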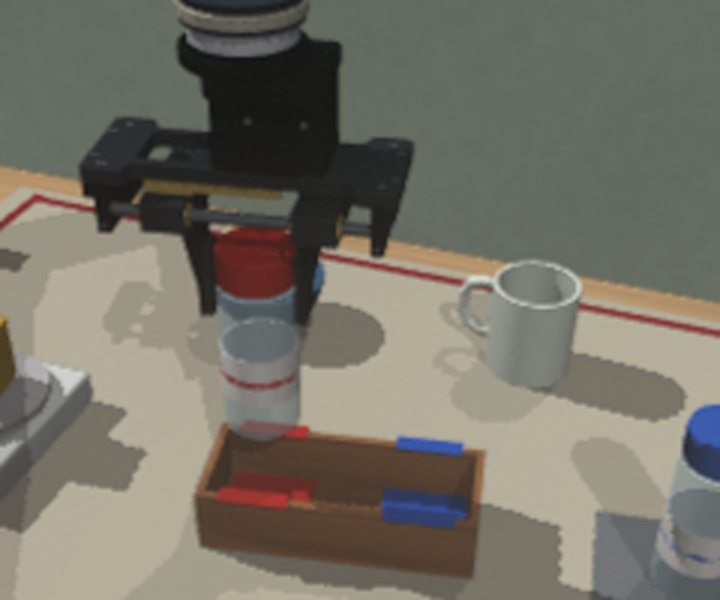

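Call:
{"name": "arm_command", "arguments": {
  "motion": [
    [0,0,1.5,0,-1],
    [0,0,2.5,0,-1],
    [0,0,2,0,-1],
    [0,0,1.2,0,-1],
    [0,0,0.5,0,-1],
    [0,0,0,0,-1],
    [0,0,0,0,-1],
    [0,0,0,0,-1]
  ]
}}

```text
t: 37.3
ee_pos: [0.5106, 0.0416, 0.2902]
eef_rot: [0.001, -0.096, 0.995, 0.0]
ft_force: [0.5, 0.3, -2.3]
gripper_width: 0.617
```

```bash
python3 - <<'E'
from h import *
delta([.5103,.0410,.282],101.2)
p,d=r.capture("side"); im=p[110:260,220:410,::-1]; cv2.imwrite("pics/side18.png",cv2.resize(im,None,fx=4,fy=4,interpolation=cv2.INTER_CUBIC))
E
```

```text
t 37.3 pos [510.6  41.6 290.2] yaw 101.01 tilt [0.002  0.0005] w 0.617 F [ 0.5  0.3 -2.3] q [-0.37  0.35  0.26  2.04 -0.13  0.76  1.72]
turn -0.19 shift now-axes cm [ 0.04 -0.05  0.82] after-turn [ 0.04 -0.05  0.82]
```

View pics/side18.png

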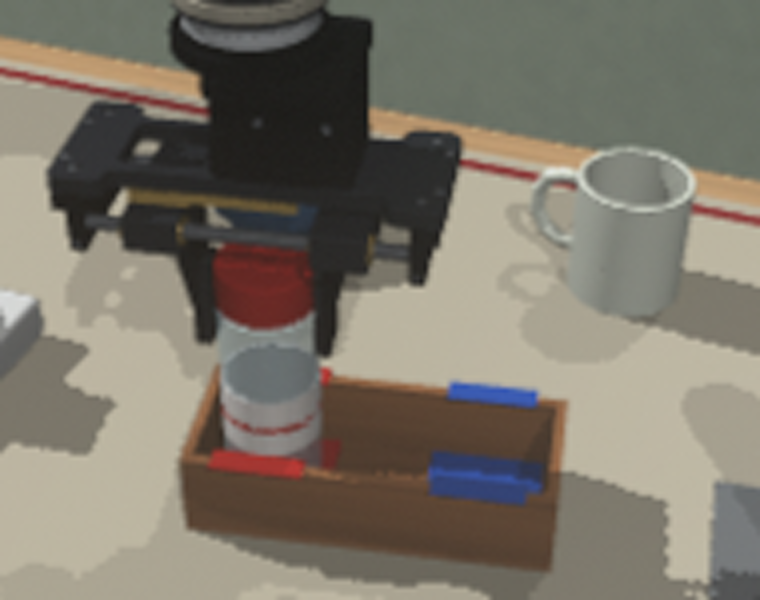

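The jar is inside the rack, 8 mm above the pad. Lowering until contact.

Call:
{"name": "arm_command", "arguments": {
  "motion": [
    [0,0,0.4,0,-1],
    [0,0,0.2,0,-1],
    [0,0,0.1,0,-1],
    [0,0,0.1,0,-1],
    [0,0,0,0,-1],
    [0,0,0,0,-1],
    [0,0,0,0,-1]
  ]
}}

```text
t: 38.05
ee_pos: [0.5101, 0.0415, 0.2822]
eef_rot: [-0.0, -0.096, 0.995, 0.0]
ft_force: [-2.9, -0.2, 6.8]
gripper_width: 0.617
```

Contact at +6.8 N. Releasing and retreating.

Call:
{"name": "arm_command", "arguments": {
  "motion": [
    [0,0,0,0,0.6],
    [0,0,0,0,1],
    [0,0,0,0,1],
    [0,0,0,0,1],
    [0,0,0,0,1],
    [0,0,0,0,1],
    [0,0,0,0,1],
    [0,0,0,0,1]
  ]
}}

```text
t: 38.85
ee_pos: [0.5101, 0.0415, 0.2812]
eef_rot: [-0.0, -0.096, 0.995, 0.0]
ft_force: [-0.6, 0.0, 0.7]
gripper_width: 1.003
```

Call:
{"name": "arm_command", "arguments": {
  "motion": [
    [0,0,-1.5,0,1],
    [0,0,-3,0,1],
    [0,0,-4,0,1],
    [0,0,-3,0,1],
    [0,0,-1,0,1],
    [0,0,0,0,1]
  ]
}}

```text
t: 39.45
ee_pos: [0.5103, 0.0415, 0.4075]
eef_rot: [0.002, -0.096, 0.995, 0.0]
ft_force: [-0.6, 0.1, -0.5]
gripper_width: 1.0
```

```bash
python3 - <<'E'
from h import *
delta([.553,-.268,.40],101.2)
p,d=r.capture("side"); im=p[110:260,220:410,::-1]; cv2.imwrite("pics/side19.png",cv2.resize(im,None,fx=4,fy=4,interpolation=cv2.INTER_CUBIC))
E
```

```text
t 39.45 pos [510.3  41.5 407.5] yaw 101.01 tilt [0.003 0.001] w 1.0 F [-0.6  0.1 -0.5] q [-0.41  0.2   0.28  1.93 -0.07  1.02  1.67]
turn -0.19 shift now-axes cm [  1.73 -31.2    0.73] after-turn [  1.83 -31.19   0.73]
```

View pics/side19.png

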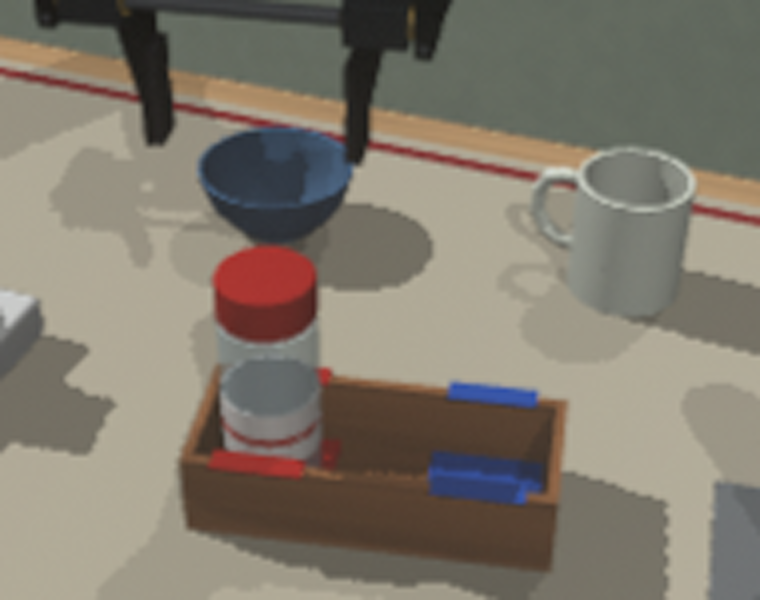

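The red jar stands upright on its pad. Now the blue one.

Call:
{"name": "arm_command", "arguments": {
  "motion": [
    [0,-2,0,0,1],
    [0.2,-4,0,0,1],
    [0.3,-4,0,0,1],
    [0.3,-4,0,0,1],
    [0.3,-4,0,0,1],
    [0.3,-4,0,0,1],
    [0.3,-4,0,0,1],
    [0.1,-3.2,0,0,1],
    [0,-2,0,0,1],
    [0,0,0,0,1],
    [0,0,0,0,1],
    [0,0,0,0,1]
  ]
}}

```text
t: 40.7
ee_pos: [0.5521, -0.2665, 0.405]
eef_rot: [-0.001, -0.097, 0.995, 0.001]
ft_force: [0.2, 0.5, -1.0]
gripper_width: 1.001
```

```bash
python3 -c "
from h import *
delta([.553,-.268,.2755],101.2)"
```

```text
t 40.7 pos [ 552.1 -266.5  405. ] yaw 101.12 tilt [-0.0021  0.0018] w 1.001 F [ 0.2  0.5 -1. ] q [ 0.06  0.38  0.43  1.71 -0.18  1.09  2.31]
turn -0.08 shift now-axes cm [-0.08 -0.2  12.94] after-turn [-0.08 -0.2  12.94]
```

Call:
{"name": "arm_command", "arguments": {
  "motion": [
    [-0.1,0,1,0,1],
    [0,0,3,0,1],
    [0,0,3,0,1],
    [0,0,3,0,1],
    [0,0,2,0,1],
    [0,0,0.9,0,1],
    [0,0,0,0,1],
    [0,0,0,0,1],
    [0,0,0,0,1]
  ]
}}

```text
t: 41.6
ee_pos: [0.5535, -0.2681, 0.2785]
eef_rot: [0.001, -0.096, 0.995, -0.001]
ft_force: [0.1, 0.4, -0.6]
gripper_width: 0.999
```

Call:
{"name": "arm_command", "arguments": {
  "motion": [
    [0,0,0,0,-1],
    [0,0,0,0,-1],
    [0,0,0,0,-1],
    [0,0,0,0,-1],
    [0,0,0,0,-1],
    [0,0,0,0,-1],
    [0,0,0,0,-1],
    [0,0,0,0,-1],
    [0,0,0,0,-1]
  ],
  "squeeze": 20
}}

```text
t: 42.5
ee_pos: [0.553, -0.2681, 0.2772]
eef_rot: [0.0, -0.096, 0.995, -0.0]
ft_force: [-0.4, -0.5, 0.0]
gripper_width: 0.615
```

Call:
{"name": "arm_command", "arguments": {
  "motion": [
    [0,0,-1,0,-1],
    [0,0,-2,0,-1],
    [0,0,-3,0,-1],
    [0,0,-3,0,-1],
    [0,0,-2,0,-1],
    [0,0,-1,0,-1],
    [0,0,0,0,-1]
  ]
}}

```text
t: 43.2
ee_pos: [0.553, -0.268, 0.3983]
eef_rot: [0.001, -0.096, 0.995, -0.0]
ft_force: [-0.9, 0.4, -4.0]
gripper_width: 0.617
```

```bash
python3 -c "
from h import *
delta([.5345,-.0742,.39],101.2)"
```

```text
t 43.2 pos [ 553.  -268.   398.3] yaw 101.01 tilt [ 0.0018 -0.0003] w 0.617 F [-0.9  0.4 -4. ] q [ 0.06  0.39  0.43  1.71 -0.18  1.07  2.31]
turn -0.19 shift now-axes cm [-1.89 19.37  0.82] after-turn [-1.95 19.37  0.82]
```

Call:
{"name": "arm_command", "arguments": {
  "motion": [
    [-0.2,1.5,0,0,-1],
    [-0.3,3,0,0,-1],
    [-0.3,3,0,0,-1],
    [-0.3,3.2,0,0,-1],
    [-0.3,3.2,0,0,-1],
    [-0.3,3,0,0,-1],
    [-0.2,1.5,0,0,-1],
    [0,0.8,0,0,-1],
    [0,0,0,0,-1],
    [0,0,0,0,-1],
    [0,0,0,0,-1]
  ]
}}

```text
t: 44.3
ee_pos: [0.5348, -0.0771, 0.397]
eef_rot: [-0.0, -0.095, 0.995, -0.0]
ft_force: [0.3, 0.4, -2.9]
gripper_width: 0.615
```

```bash
python3 - <<'E'
from h import *
delta([.5345,-.0742,.2832],101.2)
p,d=r.capture("side"); im=p[60:260,200:440,::-1]; cv2.imwrite("pics/side20.png",cv2.resize(im,None,fx=3,fy=3,interpolation=cv2.INTER_CUBIC))
E
```

```text
t 44.3 pos [534.8 -77.1 397. ] yaw 100.88 tilt [-0.0004 -0.0006] w 0.615 F [ 0.3  0.4 -2.9] q [-0.24  0.26  0.37  1.88 -0.11  1.02  1.94]
turn -0.32 shift now-axes cm [-0.03  0.3  11.38] after-turn [-0.03  0.3  11.38]
```

View pics/side20.png

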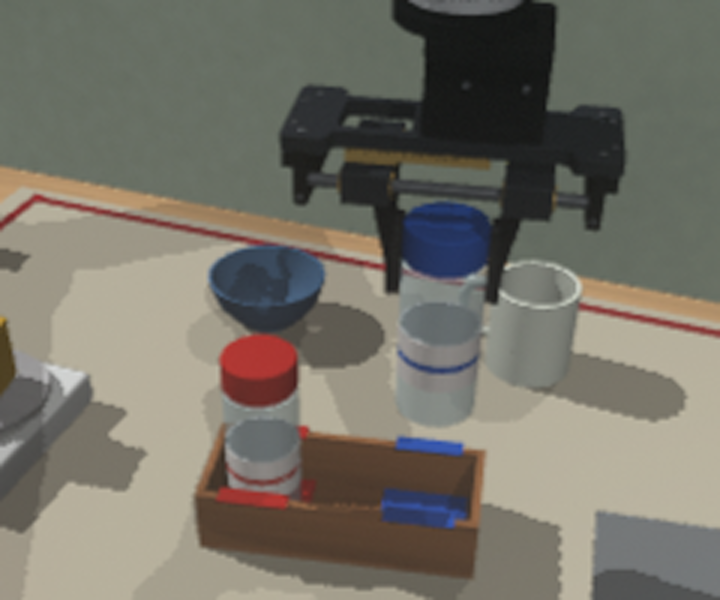

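Call:
{"name": "arm_command", "arguments": {
  "motion": [
    [0,0.2,1,0,-1],
    [0,0,2.5,0,-1],
    [0,0,2.5,0,-1],
    [0,0,2,0,-1],
    [0,0,1.5,0,-1],
    [0,0,0.8,0,-1],
    [0,0,0.2,0,-1],
    [0,0,0,0,-1],
    [0,0,0,0,-1],
    [0,0,0,0,-1]
  ]
}}

```text
t: 45.35
ee_pos: [0.5349, -0.074, 0.293]
eef_rot: [0.001, -0.096, 0.995, -0.0]
ft_force: [0.0, 0.6, -3.7]
gripper_width: 0.616
```

```bash
python3 - <<'E'
from h import *
delta([.5345,-.0742,.2832],101.2)
p,d=r.capture("side"); im=p[110:260,220:410,::-1]; cv2.imwrite("pics/side21.png",cv2.resize(im,None,fx=4,fy=4,interpolation=cv2.INTER_CUBIC))
E
```

```text
t 45.35 pos [534.9 -74.  293. ] yaw 101.01 tilt [0.0017 0.0001] w 0.616 F [ 0.   0.6 -3.7] q [-0.21  0.39  0.34  1.98 -0.18  0.79  1.99]
turn -0.19 shift now-axes cm [ 0.05 -0.02  0.98] after-turn [ 0.05 -0.02  0.98]
```

View pics/side21.png

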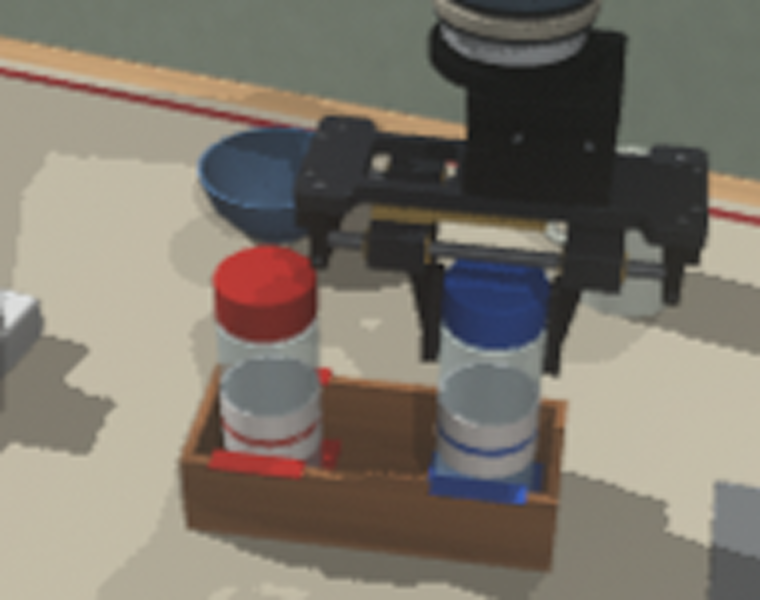

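Call:
{"name": "arm_command", "arguments": {
  "motion": [
    [0,0,0.5,0,-1],
    [0,0,0.3,0,-1],
    [0,0,0.1,0,-1],
    [0,0,0.1,0,-1],
    [0,0,0,0,-1],
    [0,0,0,0,-1],
    [0,0,0,0,-1]
  ]
}}

```text
t: 46.1
ee_pos: [0.5346, -0.074, 0.2831]
eef_rot: [-0.0, -0.096, 0.995, 0.0]
ft_force: [-2.6, 0.4, 5.0]
gripper_width: 0.617
```

Contact. Releasing, rising, then backing off to look.

Call:
{"name": "arm_command", "arguments": {
  "motion": [
    [0,0,0,0,0.6],
    [0,0,0,0,1],
    [0,0,0,0,1],
    [0,0,0,0,1],
    [0,0,0,0,1],
    [0,0,0,0,1],
    [0,0,0,0,1],
    [0,0,0,0,1]
  ]
}}

```text
t: 46.9
ee_pos: [0.5346, -0.0739, 0.2822]
eef_rot: [-0.0, -0.096, 0.995, 0.0]
ft_force: [1.1, 0.5, -0.3]
gripper_width: 0.998
```

Call:
{"name": "arm_command", "arguments": {
  "motion": [
    [0,0,-1.5,0,1],
    [0,0,-3,0,1],
    [0,0,-4,0,1],
    [0,0,-3,0,1],
    [0,0,-1,0,1],
    [0,0,0,0,1]
  ]
}}

```text
t: 47.5
ee_pos: [0.5348, -0.074, 0.4084]
eef_rot: [0.002, -0.096, 0.995, 0.0]
ft_force: [-0.7, -0.3, -0.2]
gripper_width: 1.006
```

Call:
{"name": "arm_command", "arguments": {
  "motion": [
    [0,-2,0,0,1],
    [0.3,-4,0,0,1],
    [0.3,-4,0,0,1],
    [0.3,-4,0,0,1],
    [0.3,-4,0,0,1],
    [0.3,-4,0,0,1],
    [0.1,-2,0,0,1],
    [0,0,0,0,1],
    [0,0,0,0,1],
    [0,0,0,0,1]
  ]
}}

```text
t: 48.5
ee_pos: [0.565, -0.3108, 0.4059]
eef_rot: [-0.001, -0.097, 0.995, 0.001]
ft_force: [-0.0, 0.2, 0.9]
gripper_width: 0.997
```

```bash
python3 - <<'E'
from h import *
for n in("side","top"):
    p,d=r.capture(n); W=cloud(n,d)
    cv2.imwrite(f"pics/{n}22.png",p[:,:,::-1])
    def reg(lo,hi,c,rad): return W[(d>0)&(W[...,2]>lo)&(W[...,2]<hi)&(np.hypot(W[...,0]-c[0],W[...,1]-c[1])<rad)]
    for nm,a in dict(red=(.1455,.156,(.51,.041),.045),blue=(.1455,.156,(.535,-.074),.045),tin=(.092,.102,(.526,.3),.05)).items():
        P=reg(*a); print(n,nm,len(P),np.round(P.mean(0)*1000,1))
    hsv=cv2.cvtColor(p,cv2.COLOR_RGB2HSV).astype(int); H,S=hsv[...,0],hsv[...,1]
    for nm,cm in(("red",((H<6)|(H>174))&(S>170)),("blue",(H>105)&(H<125)&(S>150))):
            k=cm&(d>0)&(W[...,2]>.046)&(W[...,2]<.062)&(np.abs(W[...,0]-.522)<.075)&(np.abs(W[...,1]+.016)<.13)
            P=W[k]; print(n,nm,"tabs",len(P),cv2.minAreaRect((P[:,:2]*1000).astype(np.float32)))
    for q in("bowl","mug"):
        o=r.regions_of(n,q); print(n,q,[ (round(x["conf"],2),np.round(np.median(W[x["pixels"]&(d>0)],0),3)) for x in o[:1]])
print(r.sense()["ft_force"],r.sense()["t"])
E
```

```text
side red 328 [507.2  43.2 148.6]
side blue 347 [531.3 -72.4 148.3]
side tin 72 [532.3 286.7  95.7]
side red tabs 78 ((510.2346496582031, 42.27126693725586), (87.15788269042969, 46.54499053955078), 10.407684326171875)
side blue tabs 6 ((497.8186950683594, -101.95714569091797), (10.28911018371582, 2.129263162612915), 15.046821594238281)
side bowl [(0.73, array([0.78 , 0.156, 0.032]))]
side mug [(0.62, array([ 0.753, -0.094,  0.055]))]
top red 453 [514.   42.6 149. ]
top blue 450 [537.2 -73.1 148.8]
top tin 413 [529.9 300.8  95.9]
top red tabs 183 ((511.9985656738281, 41.4642333984375), (88.44237518310547, 49.30921173095703), 11.482172966003418)
top blue tabs 168 ((535.2587280273438, -73.35948181152344), (86.5581283569336, 48.34392547607422), 11.873775482177734)
top bowl [(0.58, array([0.768, 0.153, 0.021]))]
top mug [(0.76, array([ 0.789, -0.098,  0.028]))]
[-0.15674723 -0.7658047   0.16840162] 48.8
```

View pics/side22.png

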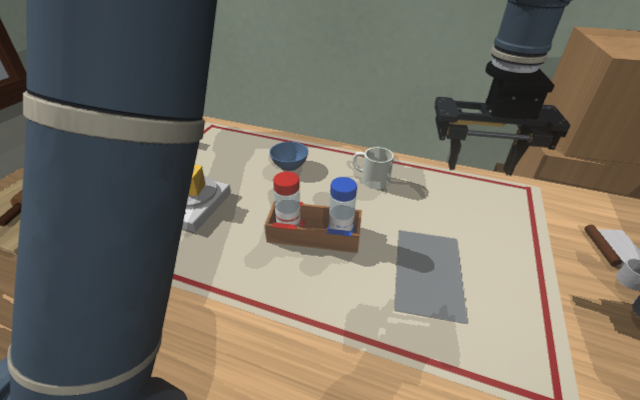

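View pics/top22.png

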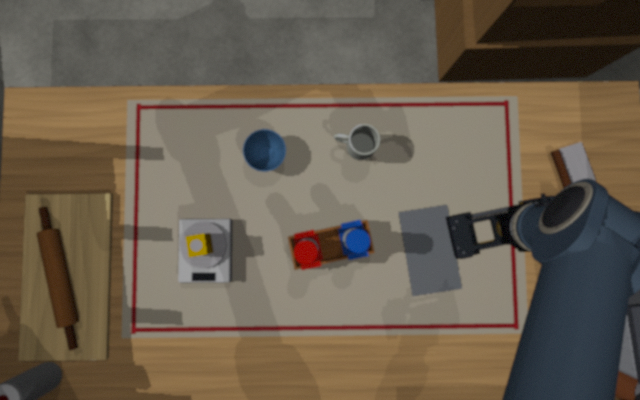

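Both lids are centred between their own tabs. In the top camera red is about 2 mm off and blue about 2.5 mm, and the tin is within about 2 mm of the platform centre. The arm is clear and at rest, so I'm handing in.

```bash
python3 -c "
from bench import r
print(r.close_job(), r.sense()['t'])"
```

```text
the job is handed in; nothing more can be done
the job is handed in; nothing more can be done
```

I finished the task and handed it in at about 49 s of the 141 s allowed. The job reports no verdict, so the results below rest on my own last checks.

I set the blue jar, then the red jar, upright on the mat and stood the tin on the scale's platform. Then I put the red jar and the blue jar back on their own pads.

| Check | Result |
|---|---|
| Red jar to its pad centre (top camera) | about 2 mm (12 mm allowed) |
| Blue jar to its pad centre (top camera) | about 2.5 mm (12 mm allowed) |
| Jar lids | at 149 mm, as for jars standing on the pads |
| Tin to platform centre | about 2 mm (15 mm allowed), top at 96 mm |
| Bowl and mug | within about 1 mm of where they started |
| Gripper | open and well clear of everything, at rest |

**Disagreements:**
- **Cameras:** they differ by about 6–7 mm in x. I corrected for this using poses known from the gripper and compared positions within one camera only.
- **Last side view:** the arm hid part of the tin, and the blue jar with the gripper's shadow hid most of the blue tabs. The final tin and blue-pad figures therefore come from the top camera. An earlier side view had confirmed the tin.

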